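# Fill the fuel bunker in the hut kitchen

### The arm

A 6-joint arm with a two-finger parallel gripper is mounted at the origin on the work surface. World frame = base frame: x ahead of the robot, y to its left, z up, the work surface at z = 0. Lengths are in mm, angles in degrees, forces in N, time in s.
With the tool pointing down it reaches from about 300 to 850 mm from the base axis. Payload 4.2 kg.
Tool frame: the origin (TCP) lies at the very end of the fingers, on their centre line; the grasp point (between the pads) lies 19 mm behind it (env.grip_depth is the distance from the TCP to the grasp point, in mm); z points along the fingers, y is the line along which they close (so a half turn about z gives the same grasp; the last joint's range is limited). The gripper opens to 91 mm and grips with 3 to 60 N. Pads are 32 mm wide; open, the fingers measure 118 mm over their backs; the gripper's body (76 mm by 178 mm) begins 60 mm behind the grasp point.
Start: joints at [70.187, 18.312, 89.639, -0, 72.044, -1.146], TCP at [184.041, 544.768, 213.976] pointing down, gripper open.
Joint ranges: [-177.97, 177.97], [-48.28, 115.42], [12.27, 149.76], [-77.06, 257.06], [2.81, 150.46], [-146.56, 146.56]. Speed limits (degrees/s): [147.25, 147.25, 180, 180, 180, 180].

### API

Orientations are given as [roll, pitch, yaw] about the fixed x, y, z axes, in that order (R = Rz(yaw) Ry(pitch) Rx(roll)).
In Python, from workcell import env, cams gives the robot as it stands.
- The arm moves only by the tool apply_moves, never from a script. Its argument "deltas" is a list of rows, each a list of 5 numbers: the shift along the tool's x, y, z in m, then the turn about the tool's z in rad, then the opening, from -1 (shut) to 1 (fully open), so that 0 is half open. In form: [[tx, ty, tz, roll, gripper], ...]. A call has 1 to 5 rows; each row is the pose to reach, as a shift and turn from the pose commanded when the call began, along the tool's axes at that moment; what a row does not reach only later rows make up. A row lasts 1/10 s, in which the tool goes at most 50 mm and 8.59 degrees, less where a joint would pass 70% of its speed; a pose out of reach is approached as far as the arm can. A call with a gripper value outside its range is refused whole. The fingers move at their own pace and stop on an object; "grip_force" is the grip in N (left out, the last holds). Time passes only in rows, so rows that repeat a pose let the fingers close. It gives the time, the measured TCP pose, the force, the opening and the grip force at its end, in the units of the state.
- env.state(): the state, without advancing time (a new reading comes with each control period).
- cams.grab_frame(name): name is "scene" or "side" or "wrist"; returns the picture (384x512x3 uint8, blue, green, red); there is no depth.
- cams.get_calibration(name): a dict with "mtx" (3x3 intrinsics, pixels), "eye" and "attitude" of the camera in the world; the wrist camera has in their place "tool_from_camera" (4x4, takes a point from camera to tool coordinates, whose origin is the TCP and whose axes are the flange's). Camera axes: x right, y down, z forward; pixel columns grow to the right and rows downward; lengths in mm; the calibration is good to about 2 mm. A picture is of the moment at which its call begins: read the wrist's pose just before it. get_calibration takes no time and is no camera call.
- env.job_done(): hands the job in; it is judged then, once.
The state is a dict: "time_s": time; "qpos": joint angles; "qvel": joint speeds; "effort": joint torques, N m; "ee_pos": TCP position; "ee_rot": TCP orientation; "force": force on the tool from outside, world axes, zero at the start; "torque": the same for the moment, N m; "gripper_width": finger opening in mm; "gripper_force": force on a finger pad.
Only numpy, scipy, OpenCV 4.12 (cv2) and the standard library are available. Lean on these libraries where they do the work, as an engineer would, in place of code of your own. Each camera call takes 0.05 s, during which the arm holds its last target. There are 200 camera calls.

### The job

Pull the bunker's drop front fully down, stock the bunker with all the fuel briquettes on the table, then push the front up until it is fully shut. Lay them flat and square as one wall in brick bond, working up from the bottom: three end to end on the outlines painted on the bunker floor, two on top centred over the joints below, and one on top of those centred over their joint, as far as the briquettes go, with the front still fully down until all are laid. Do not disturb the mug or the lantern.

Things in the scene. Friction and masses are not known exactly. Their poses are not given: they have to be found in the camera images.
- front (a joint): the green drop front of the bunker, hinged along its bottom edge at the level of the bunker floor; 0 = shut (upright), 1.57 = fully down (level with the floor, leaning on its stop). It stays at whatever angle it is left; the stiff hinge needs 0.6 N m plus up to 0.5 N m of weight, so about 1 to 8 N at the bar. The panel is 366 mm wide, 120 mm high and 12 mm thick.
- bar (a point): middle of the brass handle bar of the drop front: a round bar 12 mm thick, 140 mm free length, parallel to the hinge, 40 mm beyond the panel's free edge on two end posts, so it stands 160 mm from the hinge line; the bar can be pinched from above at every angle of the front (it can turn between the fingers). Shut: 215 mm above the table; down: 49 mm above the table and 160 mm nearer the robot. Axes as the front: y along the bar.
- front_hinge (a point): middle of the hinge line, 55 mm above the table, at the inner face of the front; y along the hinge; the bar lies 6 mm outside the plane of the inner face (as the front stands shut, 6 mm towards the robot).
- slot1 (a point): where the centre of a briquette belongs in the bunker: bottom course, right outline, 75 mm above the table (bunker floor 55 mm). Axes as the bunker: x towards its back wall, y along the row (left as seen from the front), z up.
- slot2 (a point): where the centre of a briquette belongs in the bunker: bottom course, middle outline (slots are 106 mm apart along y, so joints are 6 mm wide nominally). The row's centre line lies 50 mm behind the shut front and 100 mm before the back wall, whose top is 135 mm above the table; the side walls' inner faces are 185 mm either side of this point and 170 mm high above the table. Axes as the bunker: x towards its back wall, y along the row (left as seen from the front), z up.
- slot3 (a point): where the centre of a briquette belongs in the bunker: bottom course, left outline. Axes as the bunker: x towards its back wall, y along the row (left as seen from the front), z up.
- slot4 (a point): where the centre of a briquette belongs in the bunker: second course, 40 mm higher, over the right joint. Axes as the bunker: x towards its back wall, y along the row (left as seen from the front), z up.
- slot5 (a point): where the centre of a briquette belongs in the bunker: second course, over the left joint. Axes as the bunker: x towards its back wall, y along the row (left as seen from the front), z up.
- slot6 (a point): where the centre of a briquette belongs in the bunker: third course, 80 mm above the bottom one, over the middle. Axes as the bunker: x towards its back wall, y along the row (left as seen from the front), z up.
- briq1_c (a point): centre of a brown pressed-wood fuel briquette with two darker bands, 100 mm long (x) by 60 mm wide (y) by 40 mm high (z), about 0.26 kg, lying flat on the table at the start; four to six of the six are there, all alike and interchangeable
- briq2_c (a point): centre of a brown pressed-wood fuel briquette with two darker bands, 100 mm long (x) by 60 mm wide (y) by 40 mm high (z), about 0.26 kg, lying flat on the table at the start; four to six of the six are there, all alike and interchangeable
- briq3_c (a point): centre of a brown pressed-wood fuel briquette with two darker bands, 100 mm long (x) by 60 mm wide (y) by 40 mm high (z), about 0.26 kg, lying flat on the table at the start; four to six of the six are there, all alike and interchangeable
- briq4_c (a point): centre of a brown pressed-wood fuel briquette with two darker bands, 100 mm long (x) by 60 mm wide (y) by 40 mm high (z), about 0.26 kg, lying flat on the table at the start; four to six of the six are there, all alike and interchangeable
- briq5_c (a point): centre of a brown pressed-wood fuel briquette with two darker bands, 100 mm long (x) by 60 mm wide (y) by 40 mm high (z), about 0.26 kg, lying flat on the table at the start; four to six of the six are there, all alike and interchangeable
- briq6_c (a point): centre of a brown pressed-wood fuel briquette with two darker bands, 100 mm long (x) by 60 mm wide (y) by 40 mm high (z), about 0.26 kg, lying flat on the table at the start; four to six of the six are there, all alike and interchangeable
- mug: white enamel mug, 80 mm across, 75 mm high, on the table near the briquettes; origin at its foot; leave alone
- lantern: green lantern with a glass chimney, 110 mm across, 150 mm high and a wire bail above; origin at its foot; leave alone
There are look-alikes about, which are no part of the job. Leave any blue, green or orange look-alike of the part that bears briq6_c alone.

How it is judged (in metres and radians):
On the way, in this order (a step that is already met when the one before it is completed fails the run):
1. the drop front is fully down (value of joint front above 1.47 rad), for 0.2 s.
2. all the briquettes are laid in brick bond with the front still down (value of joint front above 1.4 rad and (distance between briq1_c and slot1 below 0.022 m or distance between briq1_c and slot2 below 0.022 m or distance between briq1_c and slot3 below 0.022 m or distance between briq1_c and slot4 below 0.022 m or distance between briq1_c and slot5 below 0.022 m or distance between briq1_c and slot6 below 0.022 m) and angle between the x axis of each of briq1_c, briq2_c, briq3_c, briq4_c, briq5_c, briq6_c and the y axis of slot1, either way round below 0.2 rad and angle between the z axis of each of briq1_c, briq2_c, briq3_c, briq4_c, briq5_c, briq6_c and the z axis of slot1, either way round below 0.12 rad and (distance between briq2_c and slot1 below 0.022 m or distance between briq2_c and slot2 below 0.022 m or distance between briq2_c and slot3 below 0.022 m or distance between briq2_c and slot4 below 0.022 m or distance between briq2_c and slot5 below 0.022 m or distance between briq2_c and slot6 below 0.022 m) and (distance between briq3_c and slot1 below 0.022 m or distance between briq3_c and slot2 below 0.022 m or distance between briq3_c and slot3 below 0.022 m or distance between briq3_c and slot4 below 0.022 m or distance between briq3_c and slot5 below 0.022 m or distance between briq3_c and slot6 below 0.022 m) and (distance between briq4_c and slot1 below 0.022 m or distance between briq4_c and slot2 below 0.022 m or distance between briq4_c and slot3 below 0.022 m or distance between briq4_c and slot4 below 0.022 m or distance between briq4_c and slot5 below 0.022 m or distance between briq4_c and slot6 below 0.022 m) and (distance between briq5_c and slot1 below 0.022 m or distance between briq5_c and slot2 below 0.022 m or distance between briq5_c and slot3 below 0.022 m or distance between briq5_c and slot4 below 0.022 m or distance between briq5_c and slot5 below 0.022 m or distance between briq5_c and slot6 below 0.022 m) and (distance between briq6_c and slot1 below 0.022 m or distance between briq6_c and slot2 below 0.022 m or distance between briq6_c and slot3 below 0.022 m or distance between briq6_c and slot4 below 0.022 m or distance between briq6_c and slot5 below 0.022 m or distance between briq6_c and slot6 below 0.022 m) and linear speed of each of briq1, briq2, briq3, briq4, briq5, briq6 below 0.02 m/s), for 0.3 s.
3. the drop front is shut (value of joint front below 0.06 rad), for 0.2 s.
At the end, for the whole second after the job is handed in: the drop front is within 0.06 rad of shut, and every briquette present lies with its centre within 22 mm of one of the six slots, along the row within 0.2 rad, flat within 0.12 rad, and at rest (value of joint front below 0.06 rad and (distance between briq1_c and slot1 below 0.022 m or distance between briq1_c and slot2 below 0.022 m or distance between briq1_c and slot3 below 0.022 m or distance between briq1_c and slot4 below 0.022 m or distance between briq1_c and slot5 below 0.022 m or distance between briq1_c and slot6 below 0.022 m) and angle between the x axis of each of briq1_c, briq2_c, briq3_c, briq4_c, briq5_c, briq6_c and the y axis of slot1, either way round below 0.2 rad and angle between the z axis of each of briq1_c, briq2_c, briq3_c, briq4_c, briq5_c, briq6_c and the z axis of slot1, either way round below 0.12 rad and (distance between briq2_c and slot1 below 0.022 m or distance between briq2_c and slot2 below 0.022 m or distance between briq2_c and slot3 below 0.022 m or distance between briq2_c and slot4 below 0.022 m or distance between briq2_c and slot5 below 0.022 m or distance between briq2_c and slot6 below 0.022 m) and (distance between briq3_c and slot1 below 0.022 m or distance between briq3_c and slot2 below 0.022 m or distance between briq3_c and slot3 below 0.022 m or distance between briq3_c and slot4 below 0.022 m or distance between briq3_c and slot5 below 0.022 m or distance between briq3_c and slot6 below 0.022 m) and (distance between briq4_c and slot1 below 0.022 m or distance between briq4_c and slot2 below 0.022 m or distance between briq4_c and slot3 below 0.022 m or distance between briq4_c and slot4 below 0.022 m or distance between briq4_c and slot5 below 0.022 m or distance between briq4_c and slot6 below 0.022 m) and (distance between briq5_c and slot1 below 0.022 m or distance between briq5_c and slot2 below 0.022 m or distance between briq5_c and slot3 below 0.022 m or distance between briq5_c and slot4 below 0.022 m or distance between briq5_c and slot5 below 0.022 m or distance between briq5_c and slot6 below 0.022 m) and (distance between briq6_c and slot1 below 0.022 m or distance between briq6_c and slot2 below 0.022 m or distance between briq6_c and slot3 below 0.022 m or distance between briq6_c and slot4 below 0.022 m or distance between briq6_c and slot5 below 0.022 m or distance between briq6_c and slot6 below 0.022 m) and linear speed of each of briq1, briq2, briq3, briq4, briq5, briq6 below 0.02 m/s); the robot touches nothing.
It fails at once if the mug is disturbed (moved more than 50 mm) (distance of mug from where it was at the start of the episode above 0.05 m).
It fails at once if the lantern is disturbed (moved more than 50 mm) (distance of lantern from where it was at the start of the episode above 0.05 m).
Of briq1, briq2, briq3, briq4, briq5, briq6 only 4 to 6 are there at a start; the rules pass over those that are not, and their reading is None.
At some moment in a run one of briq1, briq2, briq3, briq4, briq5, briq6 may be knocked a few centimetres aside while the robot is not near it.
Once in a run the grip may slacken for a moment while it holds something.
It also fails if it takes over 210 s, if anything falls off the work surface, if the arm or the gripper's body presses on something with over 40 N, if the wrist force passes 120 N, or if a joint passes its speed limit or range.

## Working session

There is one attempt and no reset: what is moved stays moved. The work goes in short steps, Python scripts to look and compute and a tool call to move; the robot and the scene stay as the last step left them, time stands still between calls to the robot, and variables do not carry over. Pictures are saved under pics/ and viewed, at most 14 in all, crops included, and the job is handed in when it is done.

Besides the shell and the picture viewer there is one more tool, called after "Call:" as name(argument=value, ...) on one line, values as JSON. apply_moves: Moves the arm, as the interface text tells. Its arguments: {"type":"object","properties":{"deltas":{"type":"array"},"grip_force":{"type":"number"}},"required":["deltas"]}

```bash
mkdir -p pics; ls
python3 - <<'E'
from workcell import env,cams
import cv2
for n in("scene","side"):
    cv2.imwrite(f"pics/{n}0.png",cv2.resize(cams.grab_frame(n),(800,600),interpolation=cv2.INTER_CUBIC)); c=cams.get_calibration(n); print(n,c)
print(cams.get_calibration("wrist")); print(env.state())
E
```

```text
pics
scene {'mtx': array([[477.2371578 ,   0.        , 254.15422224],
       [  0.        , 477.2371578 , 194.60148411],
       [  0.        ,   0.        ,   1.        ]]), 'eye': array([1078.38656786, -996.5578337 , 1700.2893828 ]), 'attitude': array([-141.91671331,   -0.30445999,   28.26168758])}
side {'mtx': array([[464.22408026,   0.        , 255.31215764],
       [  0.        , 464.22408026, 199.24253344],
       [  0.        ,   0.        ,   1.        ]]), 'eye': array([  196.79916464, -1335.99449401,  1249.05907899]), 'attitude': array([-127.57934332,    0.54887342,  -13.72468919])}
{'mtx': array([[295.97111722,   0.        , 256.93293236],
       [  0.        , 295.97111722, 189.2122266 ],
       [  0.        ,   0.        ,   1.        ]]), 'tool_from_camera': array([[-3.78381739e-04, -9.69222456e-01, -2.46186287e-01,
         6.85534538e+01],
       [ 9.99999474e-01, -1.32040649e-04, -1.01713536e-03,
        -1.15631424e+00],
       [ 9.53323836e-04, -2.46186542e-01,  9.69221996e-01,
        -1.70092197e+02],
       [ 0.00000000e+00,  0.00000000e+00,  0.00000000e+00,
         1.00000000e+00]])}
{'time_s': 0.1, 'qpos': array([ 7.01866707e+01,  1.83464686e+01,  8.97002426e+01, -7.70052783e-04,
        7.20443103e+01, -1.14704622e+00]), 'qvel': array([-0.04296237,  0.06795627, -0.19846841,  0.01364733,  0.01473128,
        0.06599573]), 'effort': array([-1.18099804e-03, -4.13330197e+01, -2.32511258e+01,  7.28028500e-02,
        4.22356767e-02, -6.66398341e-05]), 'ee_pos': array([183.88897009, 544.31363816, 213.21389261]), 'ee_rot': array([-1.79908982e+02, -1.09008058e-03,  1.61333954e+02]), 'force': array([ 0.82525976, -0.53353732, -1.13043665]), 'torque': array([-0.00094494, -0.05033611, -0.02662172]), 'gripper_force': 0.0, 'gripper_width': 91.14422852331865}
```

View pics/scene0.png

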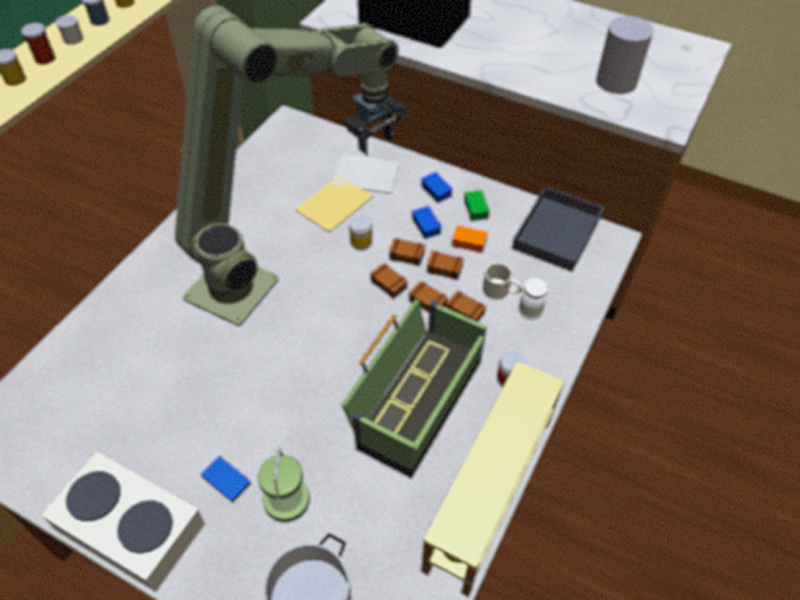

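View pics/side0.png

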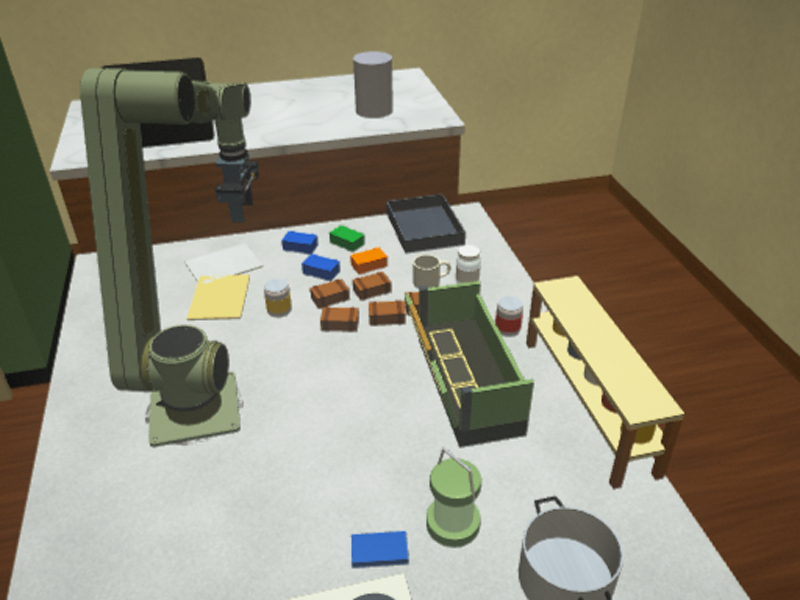

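Scene: five brown briquettes at about (407,250), (445,263), (388,280), (429,296), (466,305). The bunker front's bar is near (379,340), the mug near (498,280), the lantern near (283,487). I'll enlarge these for accurate pixels.

```bash
cat > h.py <<'E'
import numpy as np, cv2
from scipy.spatial.transform import Rotation as R
from workcell import env,cams
def cam(n,st=None):
    c=cams.get_calibration(n)
    if n=="wrist":
        T=c["tool_from_camera"]; r=R.from_euler("xyz",st["ee_rot"],degrees=True).as_matrix()
        return c["mtx"], r@T[:3,3]+st["ee_pos"], r@T[:3,:3]
    return c["mtx"],c["eye"],R.from_euler("xyz",c["attitude"],degrees=True).as_matrix()
def ray(C,p): d=C[2]@np.linalg.solve(C[0],[p[0],p[1],1.]); return C[1],d/np.linalg.norm(d)
def onz(C,p,z): e,d=ray(C,p); return e+d*(z-e[2])/d[2]
def proj(C,P): q=C[0]@(C[2].T@(np.asarray(P,float)-C[1])); return q[:2]/q[2]
def tri(*cp):
    A=np.zeros((3,3));b=np.zeros(3)
    for C,p in cp:
        e,d=ray(C,p);M=np.eye(3)-np.outer(d,d);A+=M;b+=M@e
    X=np.linalg.solve(A,b); return X,[np.linalg.norm(proj(C,X)-p) for C,p in cp]
def crop(img,x,y,w,h,s,name): cv2.imwrite(name,cv2.resize(img[y:y+h,x:x+w],None,fx=s,fy=s,interpolation=cv2.INTER_CUBIC))
E
python3 - <<'E'
from h import *
f=cams.grab_frame("scene"); crop(f,215,140,130,165,3.6,"pics/sc.png")
f=cams.grab_frame("side"); crop(f,190,160,160,130,4.6,"pics/si.png")
E
```

```text
(no output)
```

View pics/sc.png

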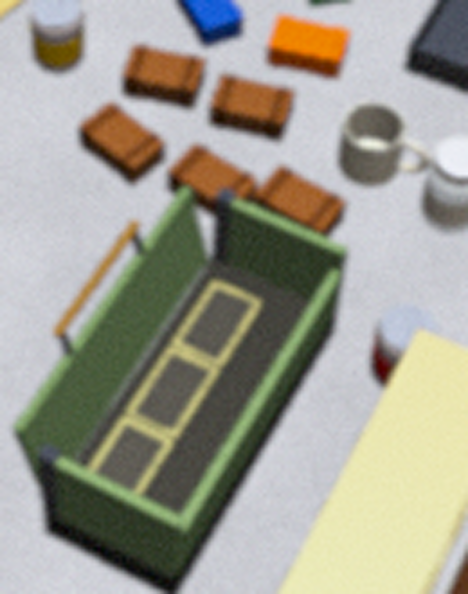

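View pics/si.png

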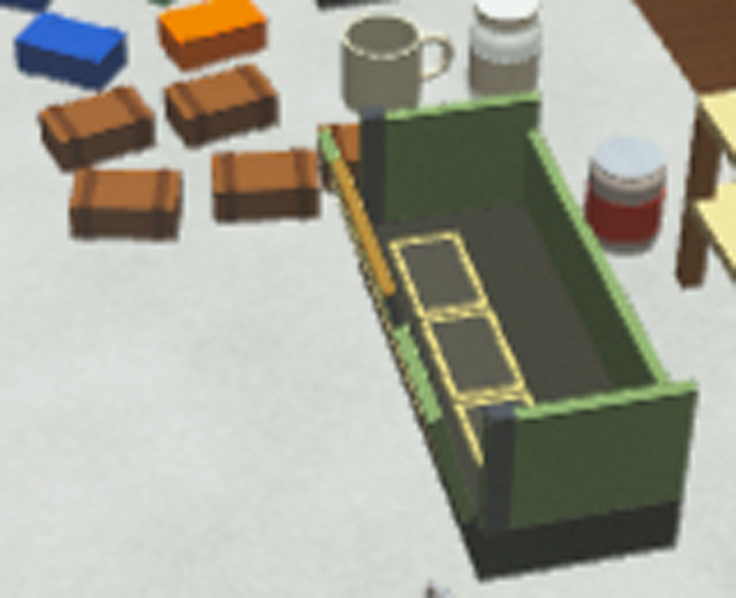

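Run:
```python
from h import *
np.set_printoptions(precision=1,suppress=True)
S,D=cam("scene"),cam("side")
s=lambda x,y:np.array([215+(x+.5)/3.6-.5,140+(y+.5)/3.6-.5]); d=lambda x,y:np.array([190+(x+.5)/4.6-.5,160+(y+.5)/4.6-.5])
for n,a,b in [("barL",(135,227),(340,166)),("barR",(60,330),(390,291)),
 ("s3 fl",(214,282),(392,244)),("s3 bl",(261,299),(460,233)),("s3 br",(218,366),(487,304)),("s3 fr",(173,347),(428,317)),
 ("s2 fl",(169,351),(429,321)),("s2 bl",(215,370),(491,309)),("s2 br",(173,437),(523,388)),("s2 fr",(127,417),(456,400)),
 ("backwall topR",(184,520),(692,386)),("BL",(342,250),(538,96)),
 ("A",(121,137),(126,187)),("B",(168,68),(97,118)),("C",(255,98),(220,96)),("D",(216,177),(265,168)),("mug",(371,122),(382,35))]:
    X,e=tri((S,s(*a)),(D,d(*b))); print(n,X,np.array(e))
for n,p in [("A",(121,137)),("B",(168,68)),("C",(255,98)),("D",(216,174)),("E",(304,198))]: print(n,onz(S,s(*p),40))
for n,c in {"A":[(83,133),(110,107)],"A2":[(110,107),(161,143)],"B":[(137,47),(205,60)],"C":[(220,77),(292,92)],"D":[(201,148),(256,180)],"E":[(289,170),(342,203)]}.items():
    p,q=[onz(S,s(*k),40) for k in c]; print(n,np.linalg.norm(q-p),np.degrees(np.arctan2((q-p)[1],(q-p)[0])))
```

```text
barL [543.4  -1.  205.1] [0.2 0.2]
barR [ 540.1 -158.5  205. ] [0.8 0.8]
s3 fl [609.5  72.4  53. ] [0.4 0.5]
s3 bl [670.7  73.   55.1] [1.  1.1]
s3 br [665.7 -29.5  55.1] [0.2 0.2]
s3 fr [610.9 -34.   57.6] [0.6 0.6]
s2 fl [609.7 -41.8  59.6] [0.5 0.5]
s2 bl [666.1 -37.7  57. ] [0.4 0.4]
s2 br [ 663.2 -134.2   53. ] [0.2 0.3]
s2 fr [ 606.3 -135.5   53.4] [0.1 0.1]
backwall topR [ 743.8 -268.9  159.2] [0.5 0.5]
BL [748.1 102.5 168.9] [0.7 0.6]
A [399.  228.9  37.9] [0.1 0.1]
B [392.1 371.9  21.1] [0.6 0.6]
C [516.7 377.9  21.9] [0.7 0.7]
D [532.  232.3  32.4] [0.1 0.1]
mug [679.5 365.9  76. ] [0.9 0.9]
A [400.3 226.8  40. ]
B [397.7 359.3  40. ]
C [520.3 366.6  40. ]
D [532.7 230.4  40. ]
E [644.8 248.2  40. ]
A 55.185677342434005 80.69823645047217
A2 88.25429689023312 -14.383894022037131
B 92.02595488497188 13.916777718675727
C 95.73022592577844 12.755975755296358
D 84.37122042695755 -9.119294439561072
E 80.98720290845905 -11.489698013763725
```

```bash
cat > plan.py <<'E'
"""plan(waypoints): print apply_moves calls from the tracked commanded pose; waypoint=(x,y,z,yaw,grip[,rows_min[,mm per row]])"""
import json,os,math,numpy as np
F="cmd.json"
def load(): return json.load(open(F)) if os.path.exists(F) else [184.04,544.77,213.98,161.33]
def plan(W,save=True):
    c=np.array(load(),float); seq=[]; cur=c.copy()
    for w in W:
        t=np.array(w[:4],float); n=w[5] if len(w)>5 else 1; v=w[6] if len(w)>6 else 45
        n=max(n,math.ceil(np.linalg.norm(t[:3]-cur[:3])/v),math.ceil(abs(t[3]-cur[3])/8.0))
        seq+=[(cur+(t-cur)*k/n,w[4]) for k in range(1,n+1)]; cur=t
    for i in range(0,len(seq),5):
        y=math.radians(c[3]); ax=np.array([[math.cos(y),math.sin(y),0],[math.sin(y),-math.cos(y),0],[0,0,-1]])
        rows=[]
        for p,g in seq[i:i+5]:
            d=np.round(ax@(p[:3]-c[:3])/1000,3); r=round(-math.radians(p[3]-c[3]),2)
            rows.append([*[float(k) for k in d],r,g])
        print(str(rows).replace(" ",""))
        c=np.append(c[:3]+ax.T@(np.array(rows[-1][:3])*1000),c[3]-math.degrees(rows[-1][3]))
    print("end",c.round(1))
    if save: json.dump(list(c),open(F,"w"))
E
python3 - <<'E'
from plan import *
plan([(500,290,280,90,1),(500,290,280,90,1,2)])
E
```

```text
[[-0.038,-0.014,-0.007,0.12,1],[-0.076,-0.028,-0.013,0.25,1],[-0.114,-0.042,-0.02,0.37,1],[-0.152,-0.056,-0.026,0.5,1],[-0.19,-0.07,-0.033,0.62,1]]
[[-0.04,0.011,-0.007,0.13,1],[-0.079,0.022,-0.013,0.25,1],[-0.118,0.032,-0.02,0.38,1],[-0.157,0.043,-0.026,0.5,1],[-0.196,0.054,-0.033,0.62,1]]
[[-0.0,-0.0,-0.0,0.0,1],[-0.0,-0.0,-0.0,0.0,1]]
end [500.1 290.3 280.   90.3]
```

Call:
apply_moves(deltas=[[-0.038,-0.014,-0.007,0.12,1],[-0.076,-0.028,-0.013,0.25,1],[-0.114,-0.042,-0.02,0.37,1],[-0.152,-0.056,-0.026,0.5,1],[-0.19,-0.07,-0.033,0.62,1]])

```text
time_s: 0.7
ee_pos: [342.6, 416.4, 247.0]
ee_rot: [-180.0, 0.0, 125.5]
force: [-0.1, 0.7, -0.6]
gripper_width: 91.3
gripper_force: 0.0
```

Call:
apply_moves(deltas=[[-0.04,0.011,-0.007,0.13,1],[-0.079,0.022,-0.013,0.25,1],[-0.118,0.032,-0.02,0.38,1],[-0.157,0.043,-0.026,0.5,1],[-0.196,0.054,-0.033,0.62,1]])

```text
time_s: 1.2
ee_pos: [501.1, 289.0, 280.0]
ee_rot: [-180.0, -0.0, 90.0]
force: [0.2, 0.2, -0.1]
gripper_width: 91.5
gripper_force: 0.0
```

Call:
apply_moves(deltas=[[0,0,0,0,1],[0,0,0,0,1]])

```text
time_s: 1.4
ee_pos: [500.3, 289.8, 279.5]
ee_rot: [-179.9, -0.0, 90.2]
force: [-0.3, 0.2, -0.6]
gripper_width: 91.2
gripper_force: 0.0
```

Run:
```python
from h import *
import json
s=env.state(); f=cams.grab_frame("wrist"); crop(f,0,0,512,384,1.56,"pics/w1.png")
json.dump([list(map(float,s["ee_pos"])),list(map(float,s["ee_rot"]))],open("w1.json","w")); print(s["ee_pos"],s["ee_rot"],s["time_s"],s["qpos"])
```

```text
[500.26254563 289.80105644 279.54016889] [-1.79934407e+02 -1.14584373e-02  9.02342201e+01] 1.4 [2.89197385e+01 1.67708318e+01 8.24545348e+01 4.20751439e-02
 8.08266786e+01 2.86787853e+01]
```

View pics/w1.png

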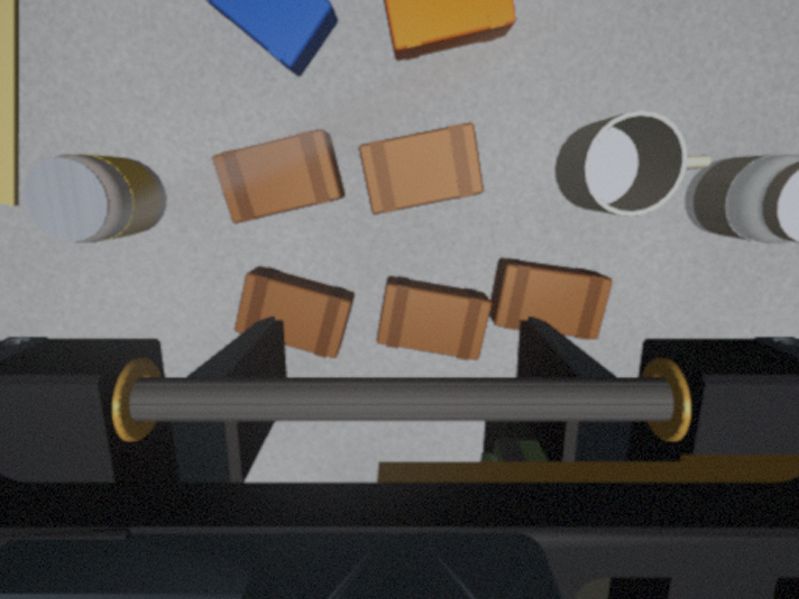

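Run:
```python
from h import *
np.set_printoptions(precision=1,suppress=True)
import json
p,r=json.load(open("w1.json")); W=cam("wrist",{"ee_pos":np.array(p),"ee_rot":r})
w=lambda x,y:np.array([(x+.5)/1.56-.5,(y+.5)/1.56-.5])
Q={"B":[(213,155),(325,130),(342,191),(234,222)],"C":[(360,146),(471,124),(483,190),(374,213)],"A":[(249,273),(353,293),(337,357),(236,333)],"D":[(386,282),(489,298),(479,359),(378,346)],"E":[(505,265),(610,278),(598,338),(496,321)]}
for n,q in Q.items():
    X=np.array([onz(W,w(*k),40) for k in q]); v=X[1]-X[0]+X[2]-X[3]
    print(n,X.mean(0),"len",np.linalg.norm(v)/2,"wid",np.linalg.norm(X[3]-X[0]),"yaw",np.degrees(np.arctan2(v[1],v[0])))
# heights by two views (scene,wrist)
S=cam("scene");s=lambda x,y:np.array([215+(x+.5)/3.6-.5,140+(y+.5)/3.6-.5])
for n,a,b in [("A near",(134,165),(337,357)),("B",(205,60),(325,130)),("C",(292,92),(471,124)),("D",(201,148),(386,282)),("E",(342,203),(610,278))]: print(n,tri((S,s(*a)),(W,w(*b))))
print("mug rim",onz(W,w(636,163),75), onz(W,w(710,160),50))
```

```text
B [394.1 359.4  40. ] len 98.82428317533007 wid 57.93575080504567 yaw 13.886253756557531
C [517.3 365.   40. ] len 95.71890798967614 wid 57.02066605696861 yaw 11.409957909089721
A [400.9 234.5  40. ] len 96.06665687131152 wid 59.660433213550334 yaw -12.57664211262926
D [529.9 228.   40. ] len 96.0037951700371 wid 62.28588723407181 yaw -8.175511250480183
E [638.9 248.5  40. ] len 97.12213927040791 wid 53.04523390645013 yaw -8.235772076804054
A near (array([438.5, 193.1,  42. ]), [np.float64(0.2862650511845932), np.float64(0.8835667634735496)])
B (array([434.4, 396. ,  39.1]), [np.float64(0.23529906648970644), np.float64(0.8471621497470024)])
C (array([557.6, 401.2,  37.7]), [np.float64(0.16268492846496452), np.float64(0.6029051111913469)])
D (array([489.9, 265. ,  30.7]), [np.float64(0.918253354026464), np.float64(2.8834259545380805)])
E (array([689.5, 268.3,  35.5]), [np.float64(0.45984786681092726), np.float64(1.5303572736316753)])
mug rim [682.8 369.4  75. ] [756.  372.8  50. ]
```

Run:
```python
from plan import *
plan([(590,-200,350,90,0.0),(590,-200,350,90,0.0,3)])
```

```text
[[-0.041,0.007,-0.006,0.0,0.0],[-0.082,0.015,-0.012,0.0,0.0],[-0.123,0.022,-0.018,0.0,0.0],[-0.164,0.029,-0.023,0.0,0.0],[-0.204,0.036,-0.029,0.0,0.0]]
[[-0.041,0.008,-0.006,0.0,0.0],[-0.082,0.015,-0.012,0.0,0.0],[-0.123,0.022,-0.018,0.0,0.0],[-0.164,0.03,-0.024,0.0,0.0],[-0.205,0.037,-0.029,0.0,0.0]]
[[-0.041,0.007,-0.006,0.0,0.0],[-0.082,0.014,-0.012,0.0,0.0],[-0.082,0.014,-0.012,0.0,0.0],[-0.082,0.014,-0.012,0.0,0.0],[-0.082,0.014,-0.012,0.0,0.0]]
end [ 589.5 -200.3  350.    90.3]
```

Call:
apply_moves(deltas=[[-0.041,0.007,-0.006,0,0],[-0.082,0.015,-0.012,0,0],[-0.123,0.022,-0.018,0,0],[-0.164,0.029,-0.023,0,0],[-0.204,0.036,-0.029,0,0]])

```text
time_s: 1.95
ee_pos: [536.1, 86.4, 308.9]
ee_rot: [-180.0, -0.0, 90.5]
force: [0.4, -0.2, 1.0]
gripper_width: 54.0
gripper_force: 0.0
```

Call:
apply_moves(deltas=[[-0.041,0.008,-0.006,0,0],[-0.082,0.015,-0.012,0,0],[-0.123,0.022,-0.018,0,0],[-0.164,0.03,-0.024,0,0],[-0.205,0.037,-0.029,0,0]])

```text
time_s: 2.45
ee_pos: [575.0, -118.1, 338.2]
ee_rot: [-180.0, -0.0, 90.5]
force: [0.2, 0.0, -0.5]
gripper_width: 45.8
gripper_force: 0.0
```

Call:
apply_moves(deltas=[[-0.041,0.007,-0.006,0,0],[-0.082,0.014,-0.012,0,0],[-0.082,0.014,-0.012,0,0],[-0.082,0.014,-0.012,0,0],[-0.082,0.014,-0.012,0,0]])

```text
time_s: 2.95
ee_pos: [589.4, -198.3, 349.7]
ee_rot: [-180.0, -0.1, 90.4]
force: [-1.9, 0.8, 0.2]
gripper_width: 45.6
gripper_force: 0.0
```

Run:
```python
from h import *
import json
s=env.state(); f=cams.grab_frame("wrist"); crop(f,0,0,512,384,1.56,"pics/w2.png")
json.dump([list(map(float,s["ee_pos"])),list(map(float,s["ee_rot"]))],open("w2.json","w")); print(s["ee_pos"],s["ee_rot"],s["time_s"],s["qpos"])
```

```text
[ 589.39379651 -198.27705057  349.68428918] [-1.79957741e+02 -6.58996934e-02  9.04239464e+01] 2.95 [-1.96785839e+01  2.02127684e+01  6.77429298e+01  4.73925338e-02
  9.21066356e+01 -2.01008382e+01]
```

View pics/w2.png

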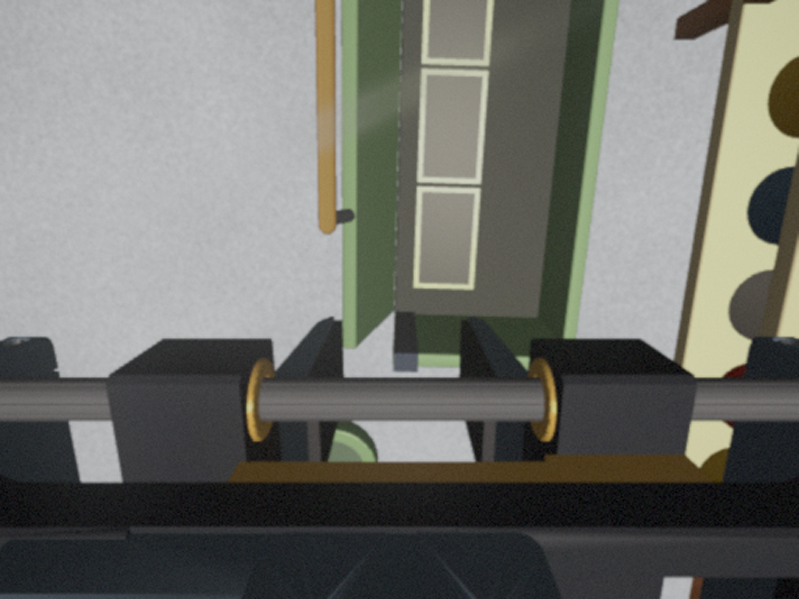

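Run:
```python
from h import *
np.set_printoptions(precision=1,suppress=True)
import json
p,r=json.load(open("w2.json")); W=cam("wrist",{"ee_pos":np.array(p),"ee_rot":r})
w=lambda x,y:np.array([(x+.5)/1.56-.5,(y+.5)/1.56-.5])
S=cam("scene");s=lambda x,y:np.array([215+(x+.5)/3.6-.5,140+(y+.5)/3.6-.5])
D=cam("side");d=lambda x,y:np.array([190+(x+.5)/4.6-.5,160+(y+.5)/4.6-.5])
for n,a,b,c in [("s2 fl",(169,351),(422,70),(429,321)),("s2 bl",(215,370),(489,70),(491,309)),("s2 br",(173,437),(483,183),(523,388)),("s2 fr",(127,417),(417,182),(456,400)),("barR",(60,330),(328,230),(390,291))]:
    print(n,tri((S,s(*a)),(W,w(*b)))[0],tri((D,d(*c)),(W,w(*b)))[0],tri((S,s(*a)),(W,w(*b)),(D,d(*c)))[0],onz(W,w(*b),55))
for q in [[(422,70),(489,70),(483,183),(417,182)],[(417,187),(480,187),(474,289),(413,288)]]:
    X=np.array([onz(W,w(*k),55) for k in q]);v=X[0]-X[3]+X[1]-X[2]; print(X.mean(0),np.linalg.norm(v)/2,np.linalg.norm(X[1]-X[0]),"yaw of row",np.degrees(np.arctan2(v[1],v[0])))
for k in [(328,232),(325,2)]: print("bar",onz(W,w(*k),208))
# hinge gap line at floor level
for k in [(396,300),(402,30)]: print("hinge",onz(W,w(*k),55))
```

```text
s2 fl [606.5 -33.4  50. ] [610.4 -33.9  51.2] [608.9 -36.   54.1] [607.2 -33.6  55. ]
s2 bl [666.9 -35.7  59.4] [669.7 -32.1  50. ] [667.2 -34.8  54.9] [669.1 -33.2  55. ]
s2 br [ 666.1 -135.9   60.7] [ 666.7 -134.1   51.7] [ 665.1 -134.9   54.6] [ 668.7 -134.6   55. ]
s2 fr [ 604.8 -133.9   50.3] [ 605.4 -134.5   52.5] [ 605.6 -134.5   52.2] [ 604.2 -134.1   55. ]
barR [ 542.2 -163.4  218.3] [ 540.  -164.9  207.6] [ 540.3 -162.9  209.5] [ 515.6 -181.5   55. ]
[637.3 -83.9  55. ] 101.00600833923473 61.89817479670663 yaw of row 89.01805304507828
[ 634.2 -189.8   55. ] 102.2879312482599 61.74030012184686 yaw of row 88.95725709510778
bar [ 539.8 -166.1  208. ]
bar [542.4 -28.4 208. ]
hinge [ 584.1 -253.6   55. ]
hinge [588.5  -0.4  55. ]
```

```bash
cat > geo.py <<'E'
import numpy as np
YW=88.7; ex=np.array([np.cos(np.radians(YW-90)),np.sin(np.radians(YW-90))]); ey=np.array([-ex[1],ex[0]])
S2=np.array([637.,-84.]); SL={1:S2-106*ey,2:S2,3:S2+106*ey,4:S2-53*ey,5:S2+53*ey,6:S2}
H=S2-50*ex
def bar(th):
    t=np.radians(th); p=H-ex*(160*np.sin(t)+6*np.cos(t)); return p[0],p[1],55+160*np.cos(t)-6*np.sin(t)-19
E
python3 - <<'E'
from plan import *; from geo import *
print(SL,H)
g=-1
b=bar(14.5)
plan([(b[0],b[1],270,YW,0),(*b,YW,0),(*b,YW,0,2)])
print()
plan([(*b,YW,g,5)]+[(*bar(t),YW,g) for t in np.linspace(14.5,91,11)[1:]]+[(*bar(91),YW,g,3)])
E
```

```text
{1: array([ 634.59514264, -189.97271659]), 2: array([637., -84.]), 3: array([639.40485736,  21.97271659]), 4: array([ 635.79757132, -136.98635829]), 5: array([638.20242868, -31.01364171]), 6: array([637., -84.])} [587.01286953 -82.86563332]
[[0.03,-0.012,0.02,0.01,0],[0.059,-0.024,0.04,0.01,0],[0.089,-0.036,0.06,0.02,0],[0.119,-0.048,0.08,0.03,0],[0.119,-0.048,0.12,0.03,0]]
[[-0.0,0.0,0.041,-0.0,0],[-0.0,0.0,0.041,-0.0,0],[-0.0,0.0,0.041,-0.0,0]]
end [540.9 -81.5 189.   88.6]

[[-0.0,0.0,-0.0,-0.0,-1],[-0.0,0.0,-0.0,-0.0,-1],[-0.0,0.0,-0.0,-0.0,-1],[-0.0,0.0,-0.0,-0.0,-1],[-0.0,0.0,-0.0,-0.0,-1]]
[[-0.0,-0.02,0.007,-0.0,-1],[-0.0,-0.039,0.017,-0.0,-1],[-0.0,-0.056,0.03,-0.0,-1],[-0.0,-0.071,0.044,-0.0,-1],[-0.0,-0.085,0.061,-0.0,-1]]
[[-0.001,-0.011,0.018,-0.0,-1],[-0.001,-0.02,0.038,-0.0,-1],[-0.001,-0.025,0.058,-0.0,-1],[-0.001,-0.029,0.079,-0.0,-1],[-0.001,-0.029,0.101,-0.0,-1]]
[[0.0,0.0,-0.0,-0.0,-1],[0.0,0.0,-0.0,-0.0,-1],[0.0,0.0,-0.0,-0.0,-1]]
end [426.9 -79.7  27.   88.6]
```

Call:
apply_moves(deltas=[[0.03,-0.012,0.02,0.01,0],[0.059,-0.024,0.04,0.01,0],[0.089,-0.036,0.06,0.02,0],[0.119,-0.048,0.08,0.03,0],[0.119,-0.048,0.12,0.03,0]])

```text
time_s: 3.5
ee_pos: [540.7, -77.1, 232.2]
ee_rot: [179.6, -0.1, 88.9]
force: [1.0, -0.6, 0.8]
gripper_width: 45.1
gripper_force: 0.0
```

Call:
apply_moves(deltas=[[0,0,0.041,0,0],[0,0,0.041,0,0],[0,0,0.041,0,0]])

```text
time_s: 3.8
ee_pos: [541.1, -80.6, 189.7]
ee_rot: [180.0, -0.0, 88.7]
force: [1.0, -0.6, 0.3]
gripper_width: 45.5
gripper_force: 0.0
```

Call:
apply_moves(deltas=[[0,0,0,0,-1],[0,0,0,0,-1],[0,0,0,0,-1],[0,0,0,0,-1],[0,0,0,0,-1]], grip_force=25)

```text
time_s: 4.3
ee_pos: [541.0, -81.7, 189.5]
ee_rot: [180.0, 0.0, 88.6]
force: [-1.6, 0.4, 1.9]
gripper_width: 11.3
gripper_force: 25.0
```

Gripped at 11–12 mm, which is the bar.

Call:
apply_moves(deltas=[[0,-0.02,0.007,0,-1],[0,-0.039,0.017,0,-1],[0,-0.056,0.03,0,-1],[0,-0.071,0.044,0,-1],[0,-0.085,0.061,0,-1]])

```text
time_s: 4.8
ee_pos: [457.6, -79.7, 129.1]
ee_rot: [179.6, 0.0, 88.6]
force: [4.8, -0.0, 2.2]
gripper_width: 11.6
gripper_force: 25.0
```

Call:
apply_moves(deltas=[[-0.001,-0.011,0.018,0,-1],[-0.001,-0.02,0.038,0,-1],[-0.001,-0.025,0.058,0,-1],[-0.001,-0.029,0.079,0,-1],[-0.001,-0.029,0.101,0,-1]])

```text
time_s: 5.3
ee_pos: [426.3, -79.1, 26.7]
ee_rot: [-180.0, -0.1, 88.5]
force: [-0.7, 4.8, 3.1]
gripper_width: 11.2
gripper_force: 25.0
```

Call:
apply_moves(deltas=[[0,0,0,0,-1],[0,0,0,0,-1],[0,0,0,0,-1]])

```text
time_s: 5.6
ee_pos: [426.2, -79.1, 27.0]
ee_rot: [-179.9, -0.1, 88.5]
force: [-0.2, 4.4, -6.5]
gripper_width: 11.3
gripper_force: 25.0
```

```bash
cat > det.py <<'E'
from h import *
def det(f,W,dbg=None):
    h=cv2.cvtColor(f,cv2.COLOR_BGR2HSV); m=((h[...,0]>=5)&(h[...,0]<=16)&(h[...,1]>90)&(h[...,2]>85)).astype(np.uint8)
    m[225:]=0   # gripper region
    m=cv2.morphologyEx(m,cv2.MORPH_CLOSE,np.ones((5,5))); m=cv2.morphologyEx(m,cv2.MORPH_OPEN,np.ones((3,3)))
    if dbg: cv2.imwrite(dbg,m*255)
    out=[]
    for c in cv2.findContours(m,0,1)[0]:
        if cv2.contourArea(c)<800: continue
        X=np.array([onz(W,p[0],40)[:2] for p in c],np.float32); (x,y),(a,b),t=cv2.minAreaRect(X)
        if a<b: a,b,t=b,a,t+90
        t=(t+90)%180-90; out.append((round(x,1),round(y,1),round(a),round(b),round(t,1)))
    return out
E
python3 - <<'E'
from det import *; import json
p,r=json.load(open("w1.json")); W=cam("wrist",{"ee_pos":np.array(p),"ee_rot":r})
f=cv2.resize(cv2.imread("pics/w1.png"),(512,384),interpolation=cv2.INTER_AREA)
h=cv2.cvtColor(f,cv2.COLOR_BGR2HSV)
for k in [(270,180),(230,185),(290,310),(310,275),(300,284),(550,300),(450,30)]: print(k,h[int(k[1]/1.56),int(k[0]/1.56)])
print(*det(f,W),sep="\n")
from plan import *
plan([(427,-80,27,88.6,-0.3,2),(425,-78,110,88.6,-.3),(500,290,280,88.6,1),(500,290,280,88.6,1,2)])
E
```

```text
(270, 180) [ 13 120 151]
(230, 185) [ 11  83 142]
(290, 310) [ 14 134 143]
(310, 275) [120   5 162]
(300, 284) [ 9 85 63]
(550, 300) [ 14 137 149]
(450, 30) [ 19 179 178]
(399.5, 233.4, 98, 58, -16.0)
(583.8, 241.5, 217, 79, 6.8)
(393.8, 355.6, 98, 52, 13.1)
(517.0, 365.0, 97, 58, 11.2)
[[-0.0,0.0,-0.0,-0.0,-0.3],[-0.0,0.0,-0.0,-0.0,-0.3],[0.001,-0.001,-0.042,-0.0,-0.3],[0.002,-0.002,-0.083,-0.0,-0.3],[0.039,0.005,-0.1,-0.0,1]]
[[0.037,0.006,-0.017,-0.0,1],[0.074,0.013,-0.034,-0.0,1],[0.111,0.019,-0.051,-0.0,1],[0.148,0.026,-0.068,-0.0,1],[0.184,0.032,-0.085,-0.0,1]]
[[0.037,0.007,-0.017,-0.0,1],[0.074,0.014,-0.034,-0.0,1],[0.111,0.02,-0.051,-0.0,1],[0.148,0.027,-0.068,-0.0,1],[0.148,0.027,-0.068,-0.0,1]]
[[0.0,-0.0,-0.0,-0.0,1]]
end [500.2 289.6 280.   88.6]
```

Call:
apply_moves(deltas=[[0,0,0,0,-0.3],[0,0,0,0,-0.3],[0.001,-0.001,-0.042,0,-0.3],[0.002,-0.002,-0.083,0,-0.3],[0.039,0.005,-0.1,0,1]])

```text
time_s: 6.1
ee_pos: [435.5, -43.5, 131.4]
ee_rot: [179.5, 0.2, 88.3]
force: [1.7, 0.5, 0.6]
gripper_width: 37.2
gripper_force: 0.0
```

Call:
apply_moves(deltas=[[0.037,0.006,-0.017,0,1],[0.074,0.013,-0.034,0,1],[0.111,0.019,-0.051,0,1],[0.148,0.026,-0.068,0,1],[0.184,0.032,-0.085,0,1]])

```text
time_s: 6.6
ee_pos: [470.3, 143.6, 214.0]
ee_rot: [179.8, -0.0, 88.6]
force: [0.6, -0.4, 0.1]
gripper_width: 77.2
gripper_force: 0.0
```

Call:
apply_moves(deltas=[[0.037,0.007,-0.017,0,1],[0.074,0.014,-0.034,0,1],[0.111,0.02,-0.051,0,1],[0.148,0.027,-0.068,0,1],[0.148,0.027,-0.068,0,1]])

```text
time_s: 7.1
ee_pos: [502.3, 293.8, 282.9]
ee_rot: [179.6, -0.3, 88.8]
force: [-0.8, -0.3, 0.7]
gripper_width: 91.2
gripper_force: 0.0
```

Call:
apply_moves(deltas=[[0,0,0,0,1],[0,0,0,0,1],[0,0,0,0,1]])

```text
time_s: 7.4
ee_pos: [499.9, 288.2, 279.7]
ee_rot: [-180.0, 0.0, 88.5]
force: [0.9, -0.2, 0.2]
gripper_width: 91.1
gripper_force: 0.0
```

```bash
sed -i 's/>90)&(h\[...,2\]>85)/>65)\&(h[...,2]>108)/; s/ones((5,5))/ones((3,3))/' det.py
python3 - <<'E'
from det import *
s=env.state(); f=cams.grab_frame("wrist"); np.save("w3.npy",f); print(s["ee_pos"],s["time_s"]); print(*det(f,cam("wrist",s),"pics/m.png"),sep="\n")
d=cams.grab_frame("side"); crop(d,190,160,160,130,4.6,"pics/si2.png")
E
```

```text
[499.90834683 288.18625303 279.71474681] 7.4
(529.9, 227.2, 98, 59, -9.9)
(398.9, 232.7, 97, 57, -16.1)
(639.4, 247.2, 97, 59, -8.0)
(392.8, 357.9, 98, 59, 13.1)
(517.0, 365.0, 98, 59, 11.3)
```

View pics/si2.png

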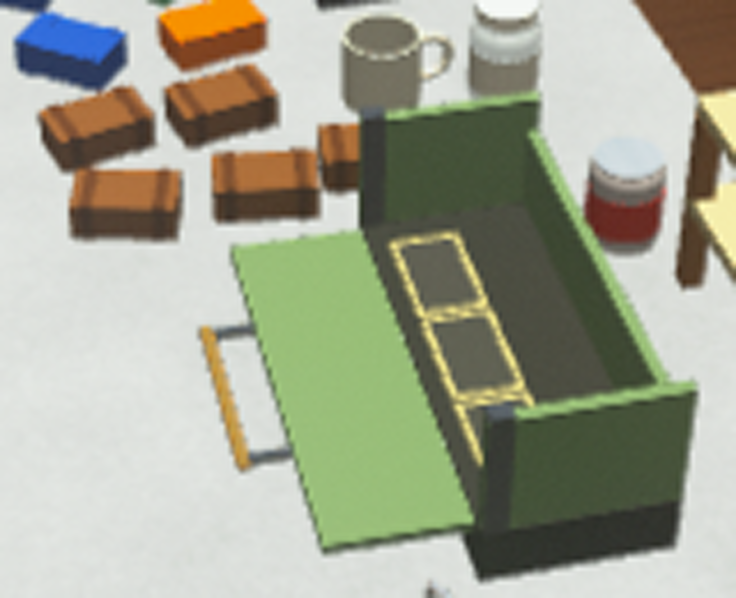

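Front is fully down: panel level, bar near (225,400). The five briquettes are unmoved. I'll pick E first.

```bash
cat >> geo.py <<'E'
from plan import plan
def pick(x,y,yaw,z=8,o=1):
    plan([(x,y,110,yaw,o),(x,y,z+20,yaw,o),(x,y,z,yaw,o,2),(x,y,z,yaw,o,1),(x,y,z,yaw,-1,5),(x,y,z+20,yaw,-1,1),(x,y,z+50,yaw,-1,1)])
E
python3 -c "
from geo import *
pick(639,247.5,172)"
```

```text
[[-0.004,0.013,0.015,-0.13,1],[-0.007,0.025,0.031,-0.26,1],[-0.011,0.038,0.046,-0.4,1],[-0.014,0.051,0.062,-0.53,1],[-0.018,0.064,0.077,-0.66,1]]
[[-0.01,0.008,0.016,-0.13,1],[-0.02,0.016,0.031,-0.27,1],[-0.031,0.024,0.047,-0.4,1],[-0.042,0.031,0.062,-0.53,1],[-0.052,0.039,0.078,-0.66,1]]
[[-0.014,-0.0,0.015,-0.14,1],[-0.014,-0.0,0.056,-0.14,1],[-0.014,-0.0,0.097,-0.14,1],[-0.014,-0.0,0.107,-0.14,1],[-0.014,-0.0,0.117,-0.14,1]]
[[0.0,-0.0,-0.0,0.0,1],[0.0,-0.0,-0.0,0.0,-1],[0.0,-0.0,-0.0,0.0,-1],[0.0,-0.0,-0.0,0.0,-1],[0.0,-0.0,-0.0,0.0,-1]]
[[0.0,-0.0,-0.0,0.0,-1],[0.0,-0.0,-0.02,0.0,-1],[0.0,-0.0,-0.05,0.0,-1]]
end [639.5 247.5  58.  172.2]
```

Call:
apply_moves(deltas=[[-0.004,0.013,0.015,-0.13,1],[-0.007,0.025,0.031,-0.26,1],[-0.011,0.038,0.046,-0.4,1],[-0.014,0.051,0.062,-0.53,1],[-0.018,0.064,0.077,-0.66,1]], grip_force=40)

```text
time_s: 8.0
ee_pos: [564.1, 269.1, 202.2]
ee_rot: [-180.0, -0.0, 126.6]
force: [-0.1, 0.6, -0.1]
gripper_width: 91.3
gripper_force: 0.0
```

Call:
apply_moves(deltas=[[-0.01,0.008,0.016,-0.13,1],[-0.02,0.016,0.031,-0.27,1],[-0.031,0.024,0.047,-0.4,1],[-0.042,0.031,0.062,-0.53,1],[-0.052,0.039,0.078,-0.66,1]])

```text
time_s: 8.5
ee_pos: [626.5, 250.2, 124.3]
ee_rot: [-180.0, -0.0, 164.4]
force: [0.8, 0.1, -0.7]
gripper_width: 91.4
gripper_force: 0.0
```

Call:
apply_moves(deltas=[[-0.014,0,0.015,-0.14,1],[-0.014,0,0.056,-0.14,1],[-0.014,0,0.097,-0.14,1],[-0.014,0,0.107,-0.14,1],[-0.014,0,0.117,-0.14,1]])

```text
time_s: 9.0
ee_pos: [639.5, 247.0, 7.4]
ee_rot: [-180.0, -0.0, 172.2]
force: [0.3, -0.1, -0.0]
gripper_width: 91.2
gripper_force: 0.0
```

Call:
apply_moves(deltas=[[0,0,0,0,1],[0,0,0,0,-1],[0,0,0,0,-1],[0,0,0,0,-1],[0,0,0,0,-1]])

```text
time_s: 9.5
ee_pos: [639.9, 247.7, 8.9]
ee_rot: [180.0, 0.1, 172.2]
force: [0.2, 0.2, -0.3]
gripper_width: 62.0
gripper_force: 0.0
```

Call:
apply_moves(deltas=[[0,0,0,0,-1],[0,0,-0.02,0,-1],[0,0,-0.05,0,-1]])

```text
time_s: 9.8
ee_pos: [637.4, 246.7, 55.7]
ee_rot: [-179.8, -0.3, 172.2]
force: [0.6, 0.2, -2.8]
gripper_width: 59.7
gripper_force: 40.0
```

```bash
cat >> geo.py <<'E'
def place(s,course,yaw=YW,view=True):
    import json
    x,y=SL[s]; z=55+40*(course-1)+8; c=json.load(open("cmd.json"))
    W=[(c[0],c[1],150,c[3],-1),(c[0]*.8+x*.2,c[1]*.8+y*.2,215,(c[3]*.8+yaw*.2),-1),(x,y,z+90,yaw,-1),(x,y,z+25,yaw,-1,3),(x,y,z+1,yaw,-1,3),(x,y,z+1,yaw,-1,2)]
    plan(W); print("-- release")
    plan([(x,y,z+1,yaw,.6,4),(x,y,z+30,yaw,.6,1),(x,y,z+110,yaw,1)]+([(500,290,280,yaw,1),(500,290,280,yaw,1,3)] if view else []))
E
python3 -c "
from geo import *
place(1,1)"
```

```text
[[0.0,0.0,-0.031,-0.0,-1],[0.0,0.0,-0.061,-0.0,-1],[0.0,0.0,-0.092,-0.0,-1],[-0.004,-0.029,-0.114,0.1,-1],[-0.007,-0.058,-0.135,0.19,-1]]
[[-0.009,-0.028,-0.022,0.1,-1],[-0.021,-0.065,-0.015,0.23,-1],[-0.033,-0.102,-0.008,0.36,-1],[-0.045,-0.138,-0.001,0.49,-1],[-0.057,-0.175,0.006,0.62,-1]]
[[-0.032,-0.023,0.006,0.13,-1],[-0.063,-0.046,0.013,0.26,-1],[-0.094,-0.069,0.02,0.39,-1],[-0.126,-0.093,0.027,0.52,-1],[-0.157,-0.116,0.034,0.65,-1]]
[[0.0,0.0,0.022,-0.0,-1],[0.0,0.0,0.043,-0.0,-1],[0.0,0.0,0.065,-0.0,-1],[0.0,0.0,0.073,-0.0,-1],[0.0,0.0,0.081,-0.0,-1]]
[[0.0,0.0,0.008,-0.0,-1],[0.0,0.0,0.008,-0.0,-1],[0.0,0.0,0.008,-0.0,-1]]
end [ 634.3 -190.2   64.    88.6]
-- release
[[0.0,0.0,-0.0,-0.0,0.6],[0.0,0.0,-0.0,-0.0,0.6],[0.0,0.0,-0.0,-0.0,0.6],[0.0,0.0,-0.0,-0.0,0.6],[0.0,0.0,-0.029,-0.0,0.6]]
[[0.0,0.0,-0.04,-0.0,1],[0.0,0.0,-0.08,-0.0,1],[0.04,-0.012,-0.089,-0.0,1],[0.08,-0.024,-0.098,-0.0,1],[0.119,-0.036,-0.107,-0.0,1]]
[[0.04,-0.013,-0.009,-0.0,1],[0.08,-0.025,-0.018,-0.0,1],[0.119,-0.037,-0.027,-0.0,1],[0.159,-0.049,-0.035,-0.0,1],[0.199,-0.061,-0.044,-0.0,1]]
[[0.04,-0.013,-0.009,-0.0,1],[0.079,-0.025,-0.018,-0.0,1],[0.119,-0.037,-0.027,-0.0,1],[0.159,-0.049,-0.036,-0.0,1],[0.159,-0.049,-0.036,-0.0,1]]
[[-0.0,-0.0,-0.0,-0.0,1],[-0.0,-0.0,-0.0,-0.0,1]]
end [500.3 290.3 280.   88.6]
```

Call:
apply_moves(deltas=[[0,0,-0.031,0,-1],[0,0,-0.061,0,-1],[0,0,-0.092,0,-1],[-0.004,-0.029,-0.114,0.1,-1],[-0.007,-0.058,-0.135,0.19,-1]])

```text
time_s: 10.3
ee_pos: [638.2, 189.0, 193.5]
ee_rot: [-180.0, -0.0, 161.2]
force: [0.8, -0.3, -1.8]
gripper_width: 59.9
gripper_force: 40.0
```

Call:
apply_moves(deltas=[[-0.009,-0.028,-0.022,0.1,-1],[-0.021,-0.065,-0.015,0.23,-1],[-0.033,-0.102,-0.008,0.36,-1],[-0.045,-0.138,-0.001,0.49,-1],[-0.057,-0.175,0.006,0.62,-1]])

```text
time_s: 10.8
ee_pos: [635.8, 3.6, 186.1]
ee_rot: [-179.9, -0.0, 125.5]
force: [1.0, -0.6, -2.5]
gripper_width: 60.0
gripper_force: 40.0
```

Call:
apply_moves(deltas=[[-0.032,-0.023,0.006,0.13,-1],[-0.063,-0.046,0.013,0.26,-1],[-0.094,-0.069,0.02,0.39,-1],[-0.126,-0.093,0.027,0.52,-1],[-0.157,-0.116,0.034,0.65,-1]])

```text
time_s: 11.3
ee_pos: [633.6, -191.7, 152.0]
ee_rot: [-179.9, -0.0, 88.3]
force: [0.9, 1.3, -1.5]
gripper_width: 59.9
gripper_force: 40.0
```

Call:
apply_moves(deltas=[[0,0,0.022,0,-1],[0,0,0.043,0,-1],[0,0,0.065,0,-1],[0,0,0.073,0,-1],[0,0,0.081,0,-1]])

```text
time_s: 11.8
ee_pos: [634.1, -190.0, 71.1]
ee_rot: [-179.9, -0.0, 88.6]
force: [0.2, -0.9, -1.5]
gripper_width: 59.7
gripper_force: 40.0
```

Call:
apply_moves(deltas=[[0,0,0.008,0,-1],[0,0,0.008,0,-1],[0,0,0.008,0,-1]])

```text
time_s: 12.1
ee_pos: [634.7, -190.1, 64.5]
ee_rot: [179.9, 0.0, 88.6]
force: [-0.5, -0.2, -2.1]
gripper_width: 60.0
gripper_force: 40.0
```

Call:
apply_moves(deltas=[[0,0,0,0,0.6],[0,0,0,0,0.6],[0,0,0,0,0.6],[0,0,0,0,0.6],[0,0,-0.029,0,0.6]])

```text
time_s: 12.6
ee_pos: [631.6, -189.3, 89.3]
ee_rot: [-179.5, -0.1, 88.6]
force: [-0.7, -0.4, 0.1]
gripper_width: 73.3
gripper_force: 0.0
```

Call:
apply_moves(deltas=[[0,0,-0.04,0,1],[0,0,-0.08,0,1],[0.04,-0.012,-0.089,0,1],[0.08,-0.024,-0.098,0,1],[0.119,-0.036,-0.107,0,1]])

```text
time_s: 13.1
ee_pos: [600.9, -69.2, 200.7]
ee_rot: [180.0, -0.0, 88.5]
force: [0.3, 0.9, 0.1]
gripper_width: 91.2
gripper_force: 0.0
```

Call:
apply_moves(deltas=[[0.04,-0.013,-0.009,0,1],[0.08,-0.025,-0.018,0,1],[0.119,-0.037,-0.027,0,1],[0.159,-0.049,-0.035,0,1],[0.199,-0.061,-0.044,0,1]])

```text
time_s: 13.6
ee_pos: [544.6, 131.6, 244.5]
ee_rot: [180.0, -0.0, 88.6]
force: [1.1, 0.1, -0.3]
gripper_width: 91.4
gripper_force: 0.0
```

Call:
apply_moves(deltas=[[0.04,-0.013,-0.009,0,1],[0.079,-0.025,-0.018,0,1],[0.119,-0.037,-0.027,0,1],[0.159,-0.049,-0.036,0,1],[0.159,-0.049,-0.036,0,1]])

```text
time_s: 14.1
ee_pos: [499.3, 295.0, 281.3]
ee_rot: [179.9, -0.2, 88.9]
force: [0.1, -0.4, -0.2]
gripper_width: 91.7
gripper_force: 0.0
```

Call:
apply_moves(deltas=[[0,0,0,0,1],[0,0,0,0,1]])

```text
time_s: 14.3
ee_pos: [500.3, 289.4, 279.6]
ee_rot: [-180.0, 0.0, 88.5]
force: [0.7, -0.9, -0.7]
gripper_width: 91.6
gripper_force: 0.0
```

```bash
cat > look.py <<'E'
from det import *
s=env.state(); f=cams.grab_frame("wrist"); print(s["ee_pos"].round(1),s["time_s"]); L=det(f,cam("wrist",s)); print(*L,sep="\n")
E
cat > nxt.py <<'E'
# nxt.py x y yaw : plan the pick of the brick detected nearest to x,y, tool yaw = brick angle (+180 if negative)
import sys; from look import L
from geo import *
x,y=map(float,sys.argv[1:3]); b=min(L,key=lambda k:(k[0]-x)**2+(k[1]-y)**2); print("pick",b)
pick(b[0],b[1],b[4]+(180 if b[4]<0 else 0))
E
python3 nxt.py 530 228
python3 - <<'E'
import h
h.crop(h.cams.grab_frame("scene"),205,190,150,115,4,"pics/p1.png")
E
```

```text
[500.3 289.4 279.6] 14.3
(529.7, 227.1, 98, 59, -9.9)
(398.8, 232.8, 97, 58, -16.1)
(392.9, 357.9, 98, 59, 13.0)
(517.1, 365.0, 98, 59, 11.3)
pick (529.7, 227.1, 98, 59, -9.9)
[[-0.006,0.003,0.015,-0.13,1],[-0.011,0.006,0.031,-0.26,1],[-0.017,0.008,0.046,-0.39,1],[-0.023,0.011,0.062,-0.52,1],[-0.028,0.014,0.077,-0.65,1]]
[[-0.007,-0.001,0.016,-0.13,1],[-0.013,-0.003,0.031,-0.26,1],[-0.019,-0.004,0.047,-0.38,1],[-0.025,-0.005,0.062,-0.51,1],[-0.031,-0.006,0.078,-0.64,1]]
[[-0.005,-0.005,0.015,-0.13,1],[-0.005,-0.005,0.056,-0.13,1],[-0.005,-0.005,0.097,-0.13,1],[-0.005,-0.005,0.107,-0.13,1],[-0.005,-0.005,0.117,-0.13,1]]
[[0.0,-0.0,-0.0,-0.0,1],[0.0,-0.0,-0.0,-0.0,-1],[0.0,-0.0,-0.0,-0.0,-1],[0.0,-0.0,-0.0,-0.0,-1],[0.0,-0.0,-0.0,-0.0,-1]]
[[0.0,-0.0,-0.0,-0.0,-1],[0.0,-0.0,-0.02,-0.0,-1],[0.0,-0.0,-0.05,-0.0,-1]]
end [530.1 227.1  58.  169.9]
```

View pics/p1.png

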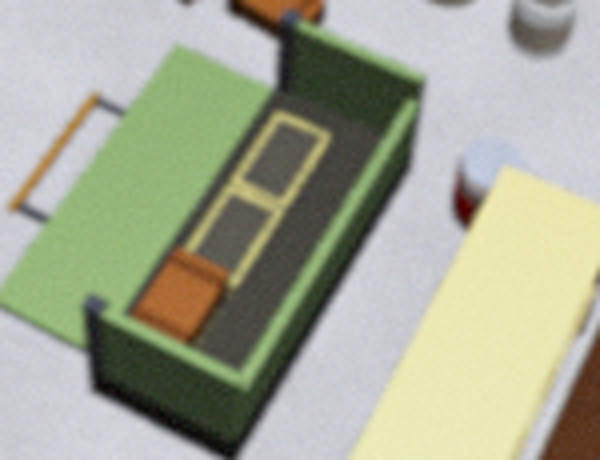

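Call:
apply_moves(deltas=[[-0.006,0.003,0.015,-0.13,1],[-0.011,0.006,0.031,-0.26,1],[-0.017,0.008,0.046,-0.39,1],[-0.023,0.011,0.062,-0.52,1],[-0.028,0.014,0.077,-0.65,1]])

```text
time_s: 14.9
ee_pos: [513.9, 260.4, 202.2]
ee_rot: [-180.0, 0.0, 126.0]
force: [-0.0, -0.8, 0.7]
gripper_width: 91.4
gripper_force: 0.0
```

Call:
apply_moves(deltas=[[-0.007,-0.001,0.016,-0.13,1],[-0.013,-0.003,0.031,-0.26,1],[-0.019,-0.004,0.047,-0.38,1],[-0.025,-0.005,0.062,-0.51,1],[-0.031,-0.006,0.078,-0.64,1]])

```text
time_s: 15.4
ee_pos: [527.3, 231.9, 124.4]
ee_rot: [-180.0, 0.0, 162.7]
force: [-0.4, -0.1, 0.1]
gripper_width: 91.2
gripper_force: 0.0
```

Call:
apply_moves(deltas=[[-0.005,-0.005,0.015,-0.13,1],[-0.005,-0.005,0.056,-0.13,1],[-0.005,-0.005,0.097,-0.13,1],[-0.005,-0.005,0.107,-0.13,1],[-0.005,-0.005,0.117,-0.13,1]])

```text
time_s: 15.9
ee_pos: [530.5, 226.4, 7.5]
ee_rot: [-180.0, -0.0, 169.9]
force: [0.5, -0.3, 0.5]
gripper_width: 91.4
gripper_force: 0.0
```

Call:
apply_moves(deltas=[[0,0,0,0,1],[0,0,0,0,-1],[0,0,0,0,-1],[0,0,0,0,-1],[0,0,0,0,-1]])

```text
time_s: 16.4
ee_pos: [530.6, 227.3, 8.8]
ee_rot: [179.9, 0.1, 169.9]
force: [-0.4, -0.1, 0.2]
gripper_width: 62.1
gripper_force: 0.0
```

Call:
apply_moves(deltas=[[0,0,0,0,-1],[0,0,-0.02,0,-1],[0,0,-0.05,0,-1]])

```text
time_s: 16.7
ee_pos: [528.1, 226.3, 56.3]
ee_rot: [-179.8, -0.3, 169.9]
force: [-0.0, 0.1, -3.2]
gripper_width: 59.9
gripper_force: 40.0
```

```bash
sed -i 's/(x,y,z+90,yaw,-1)/(x,y,max(z+60,190),yaw,-1)/' geo.py; python3 -c "
from geo import *
place(2,1)"
```

```text
[[0.0,0.0,-0.031,-0.0,-1],[0.0,0.0,-0.061,-0.0,-1],[0.0,0.0,-0.092,-0.0,-1],[-0.011,-0.019,-0.114,0.09,-1],[-0.021,-0.038,-0.135,0.19,-1]]
[[-0.014,-0.017,-0.022,0.09,-1],[-0.033,-0.04,-0.019,0.22,-1],[-0.052,-0.062,-0.016,0.35,-1],[-0.071,-0.084,-0.014,0.47,-1],[-0.089,-0.107,-0.011,0.6,-1]]
[[-0.028,-0.007,0.003,0.12,-1],[-0.057,-0.015,0.006,0.25,-1],[-0.085,-0.023,0.008,0.38,-1],[-0.113,-0.031,0.011,0.5,-1],[-0.141,-0.039,0.014,0.63,-1]]
[[-0.0,-0.0,0.034,-0.0,-1],[-0.0,-0.0,0.068,-0.0,-1],[-0.0,-0.0,0.102,-0.0,-1],[-0.0,-0.0,0.11,-0.0,-1],[-0.0,-0.0,0.118,-0.0,-1]]
[[-0.0,-0.0,0.008,-0.0,-1],[-0.0,-0.0,0.008,-0.0,-1],[-0.0,-0.0,0.008,-0.0,-1]]
end [637.1 -83.9  64.   88.6]
-- release
[[-0.0,-0.0,-0.0,-0.0,0.6],[-0.0,-0.0,-0.0,-0.0,0.6],[-0.0,-0.0,-0.0,-0.0,0.6],[-0.0,-0.0,-0.0,-0.0,0.6],[-0.0,-0.0,-0.029,-0.0,0.6]]
[[-0.0,-0.0,-0.04,-0.0,1],[-0.0,-0.0,-0.08,-0.0,1],[0.037,-0.015,-0.091,-0.0,1],[0.074,-0.029,-0.101,-0.0,1],[0.111,-0.044,-0.112,-0.0,1]]
[[0.037,-0.015,-0.011,-0.0,1],[0.074,-0.029,-0.022,-0.0,1],[0.111,-0.044,-0.032,-0.0,1],[0.148,-0.059,-0.043,-0.0,1],[0.185,-0.073,-0.054,-0.0,1]]
[[0.037,-0.015,-0.01,-0.0,1],[0.074,-0.029,-0.021,-0.0,1],[0.074,-0.029,-0.021,-0.0,1],[0.074,-0.029,-0.021,-0.0,1],[0.074,-0.029,-0.021,-0.0,1]]
end [500.4 289.6 280.   88.6]
```

Call:
apply_moves(deltas=[[0,0,-0.031,0,-1],[0,0,-0.061,0,-1],[0,0,-0.092,0,-1],[-0.011,-0.019,-0.114,0.09,-1],[-0.021,-0.038,-0.135,0.19,-1]])

```text
time_s: 17.2
ee_pos: [543.8, 185.8, 193.7]
ee_rot: [-180.0, -0.0, 158.9]
force: [0.4, -0.3, -3.0]
gripper_width: 60.2
gripper_force: 40.0
```

Call:
apply_moves(deltas=[[-0.014,-0.017,-0.022,0.09,-1],[-0.033,-0.04,-0.019,0.22,-1],[-0.052,-0.062,-0.016,0.35,-1],[-0.071,-0.084,-0.014,0.47,-1],[-0.089,-0.107,-0.011,0.6,-1]])

```text
time_s: 17.7
ee_pos: [588.8, 53.1, 203.2]
ee_rot: [-179.9, -0.0, 124.4]
force: [0.3, 0.1, -2.6]
gripper_width: 60.1
gripper_force: 40.0
```

Call:
apply_moves(deltas=[[-0.028,-0.007,0.003,0.12,-1],[-0.057,-0.015,0.006,0.25,-1],[-0.085,-0.023,0.008,0.38,-1],[-0.113,-0.031,0.011,0.5,-1],[-0.141,-0.039,0.014,0.63,-1]])

```text
time_s: 18.2
ee_pos: [636.8, -85.0, 188.9]
ee_rot: [-179.9, -0.0, 88.3]
force: [0.6, -0.4, -2.4]
gripper_width: 60.1
gripper_force: 40.0
```

Call:
apply_moves(deltas=[[0,0,0.034,0,-1],[0,0,0.068,0,-1],[0,0,0.102,0,-1],[0,0,0.11,0,-1],[0,0,0.118,0,-1]])

```text
time_s: 18.7
ee_pos: [636.9, -83.9, 71.2]
ee_rot: [-179.9, -0.0, 88.6]
force: [0.2, -0.6, -1.7]
gripper_width: 60.1
gripper_force: 40.0
```

Call:
apply_moves(deltas=[[0,0,0.008,0,-1],[0,0,0.008,0,-1],[0,0,0.008,0,-1]])

```text
time_s: 19.0
ee_pos: [637.8, -83.9, 65.1]
ee_rot: [179.9, 0.0, 88.6]
force: [0.7, 0.2, -3.1]
gripper_width: 59.9
gripper_force: 40.0
```

Call:
apply_moves(deltas=[[0,0,0,0,0.6],[0,0,0,0,0.6],[0,0,0,0,0.6],[0,0,0,0,0.6],[0,0,-0.029,0,0.6]])

```text
time_s: 19.5
ee_pos: [634.3, -83.5, 89.6]
ee_rot: [-179.5, -0.1, 88.6]
force: [0.2, -0.3, -0.5]
gripper_width: 72.9
gripper_force: 0.0
```

Call:
apply_moves(deltas=[[0,0,-0.04,0,1],[0,0,-0.08,0,1],[0.037,-0.015,-0.091,0,1],[0.074,-0.029,-0.101,0,1],[0.111,-0.044,-0.112,0,1]])

```text
time_s: 20.0
ee_pos: [595.4, 29.1, 205.7]
ee_rot: [180.0, -0.0, 88.5]
force: [0.2, 0.1, 0.5]
gripper_width: 91.4
gripper_force: 0.0
```

Call:
apply_moves(deltas=[[0.037,-0.015,-0.011,0,1],[0.074,-0.029,-0.022,0,1],[0.111,-0.044,-0.032,0,1],[0.148,-0.059,-0.043,0,1],[0.185,-0.073,-0.054,0,1]])

```text
time_s: 20.5
ee_pos: [526.6, 216.3, 259.7]
ee_rot: [180.0, -0.0, 88.6]
force: [-0.4, 1.3, -0.1]
gripper_width: 91.2
gripper_force: 0.0
```

Call:
apply_moves(deltas=[[0.037,-0.015,-0.01,0,1],[0.074,-0.029,-0.021,0,1],[0.074,-0.029,-0.021,0,1],[0.074,-0.029,-0.021,0,1],[0.074,-0.029,-0.021,0,1]])

```text
time_s: 21.0
ee_pos: [500.5, 288.6, 279.5]
ee_rot: [-180.0, 0.1, 88.5]
force: [-0.3, -0.6, -0.5]
gripper_width: 91.6
gripper_force: 0.0
```

```bash
python3 nxt.py 399 233
```

```text
[500.5 288.6 279.5] 21.0
(398.7, 232.6, 97, 57, -16.1)
(392.8, 357.8, 98, 59, 12.9)
(517.1, 365.2, 98, 59, 11.2)
pick (398.7, 232.6, 97, 57, -16.1)
[[-0.006,-0.01,0.017,-0.13,1],[-0.012,-0.02,0.034,-0.26,1],[-0.018,-0.03,0.051,-0.39,1],[-0.024,-0.04,0.068,-0.53,1],[-0.03,-0.05,0.085,-0.66,1]]
[[0.002,-0.012,0.017,-0.13,1],[0.003,-0.023,0.034,-0.26,1],[0.005,-0.035,0.051,-0.39,1],[0.006,-0.046,0.068,-0.52,1],[0.007,-0.058,0.085,-0.65,1]]
[[0.0,0.0,0.041,-0.0,1],[0.0,0.0,0.082,-0.0,1],[0.0,0.0,0.092,-0.0,1],[0.0,0.0,0.102,-0.0,1],[0.0,0.0,0.102,-0.0,1]]
[[0.0,0.0,-0.0,-0.0,-1],[0.0,0.0,-0.0,-0.0,-1],[0.0,0.0,-0.0,-0.0,-1],[0.0,0.0,-0.0,-0.0,-1],[0.0,0.0,-0.0,-0.0,-1]]
[[0.0,0.0,-0.02,-0.0,-1],[0.0,0.0,-0.05,-0.0,-1]]
end [398.8 232.1  58.  163.6]
```

Call:
apply_moves(deltas=[[-0.006,-0.01,0.017,-0.13,1],[-0.012,-0.02,0.034,-0.26,1],[-0.018,-0.03,0.051,-0.39,1],[-0.024,-0.04,0.068,-0.53,1],[-0.03,-0.05,0.085,-0.66,1]])

```text
time_s: 21.55
ee_pos: [449.6, 259.2, 194.0]
ee_rot: [-180.0, 0.0, 126.6]
force: [1.1, 0.6, -0.1]
gripper_width: 91.3
gripper_force: 0.0
```

Call:
apply_moves(deltas=[[0.002,-0.012,0.017,-0.13,1],[0.003,-0.023,0.034,-0.26,1],[0.005,-0.035,0.051,-0.39,1],[0.006,-0.046,0.068,-0.52,1],[0.007,-0.058,0.085,-0.65,1]])

```text
time_s: 22.05
ee_pos: [398.8, 230.7, 109.2]
ee_rot: [-180.0, 0.0, 163.8]
force: [0.3, -0.5, -0.3]
gripper_width: 91.4
gripper_force: 0.0
```

Call:
apply_moves(deltas=[[0,0,0.041,0,1],[0,0,0.082,0,1],[0,0,0.092,0,1],[0,0,0.102,0,1],[0,0,0.102,0,1]])

```text
time_s: 22.55
ee_pos: [399.3, 231.8, 7.9]
ee_rot: [-180.0, -0.0, 163.6]
force: [-0.2, -0.2, 0.4]
gripper_width: 91.3
gripper_force: 0.0
```

Call:
apply_moves(deltas=[[0,0,0,0,-1],[0,0,0,0,-1],[0,0,0,0,-1],[0,0,0,0,-1],[0,0,0,0,-1]])

```text
time_s: 23.05
ee_pos: [399.3, 232.5, 8.6]
ee_rot: [179.9, 0.1, 163.6]
force: [-0.5, 0.4, 3.9]
gripper_width: 59.8
gripper_force: 40.0
```

Call:
apply_moves(deltas=[[0,0,-0.02,0,-1],[0,0,-0.05,0,-1]])

```text
time_s: 23.25
ee_pos: [397.1, 231.2, 57.0]
ee_rot: [-179.8, -0.2, 163.6]
force: [-0.3, -0.3, -2.7]
gripper_width: 59.6
gripper_force: 40.0
```

```bash
python3 -c "
from geo import *
place(3,1)"
```

```text
[[0.0,0.0,-0.031,-0.0,-1],[0.0,0.0,-0.061,-0.0,-1],[0.0,0.0,-0.092,-0.0,-1],[-0.019,-0.009,-0.114,0.09,-1],[-0.039,-0.018,-0.135,0.17,-1]]
[[-0.02,-0.005,-0.022,0.09,-1],[-0.051,-0.014,-0.019,0.22,-1],[-0.082,-0.022,-0.016,0.35,-1],[-0.113,-0.03,-0.013,0.48,-1],[-0.144,-0.039,-0.01,0.61,-1]]
[[-0.029,0.011,0.004,0.14,-1],[-0.059,0.022,0.007,0.27,-1],[-0.089,0.033,0.01,0.4,-1],[-0.12,0.044,0.013,0.53,-1],[-0.12,0.044,0.047,0.53,-1]]
[[0.0,-0.0,0.034,-0.0,-1],[0.0,-0.0,0.068,-0.0,-1],[0.0,-0.0,0.076,-0.0,-1],[0.0,-0.0,0.084,-0.0,-1],[0.0,-0.0,0.092,-0.0,-1]]
[[0.0,-0.0,-0.0,-0.0,-1],[0.0,-0.0,-0.0,-0.0,-1]]
end [639.9  21.7  64.   88.6]
-- release
[[0.0,-0.0,-0.0,-0.0,0.6],[0.0,-0.0,-0.0,-0.0,0.6],[0.0,-0.0,-0.0,-0.0,0.6],[0.0,-0.0,-0.0,-0.0,0.6],[0.0,-0.0,-0.029,-0.0,0.6]]
[[0.0,-0.0,-0.04,-0.0,1],[0.0,-0.0,-0.08,-0.0,1],[0.033,-0.019,-0.093,-0.0,1],[0.066,-0.037,-0.107,-0.0,1],[0.099,-0.055,-0.12,-0.0,1]]
[[0.034,-0.018,-0.014,-0.0,1],[0.067,-0.037,-0.027,-0.0,1],[0.1,-0.055,-0.04,-0.0,1],[0.133,-0.073,-0.054,-0.0,1],[0.166,-0.092,-0.067,-0.0,1]]
[[-0.0,0.0,-0.0,-0.0,1],[-0.0,0.0,-0.0,-0.0,1],[-0.0,0.0,-0.0,-0.0,1]]
end [499.5 290.3 280.   88.6]
```

Call:
apply_moves(deltas=[[0,0,-0.031,0,-1],[0,0,-0.061,0,-1],[0,0,-0.092,0,-1],[-0.019,-0.009,-0.114,0.09,-1],[-0.039,-0.018,-0.135,0.17,-1]])

```text
time_s: 23.75
ee_pos: [430.8, 203.6, 194.0]
ee_rot: [180.0, -0.0, 153.8]
force: [0.7, -0.3, -2.2]
gripper_width: 60.1
gripper_force: 40.0
```

Call:
apply_moves(deltas=[[-0.02,-0.005,-0.022,0.09,-1],[-0.051,-0.014,-0.019,0.22,-1],[-0.082,-0.022,-0.016,0.35,-1],[-0.113,-0.03,-0.013,0.48,-1],[-0.144,-0.039,-0.01,0.61,-1]])

```text
time_s: 24.25
ee_pos: [543.6, 104.5, 202.3]
ee_rot: [-179.9, -0.0, 118.6]
force: [0.6, -0.1, -1.0]
gripper_width: 60.1
gripper_force: 40.0
```

Call:
apply_moves(deltas=[[-0.029,0.011,0.004,0.14,-1],[-0.059,0.022,0.007,0.27,-1],[-0.089,0.033,0.01,0.4,-1],[-0.12,0.044,0.013,0.53,-1],[-0.12,0.044,0.047,0.53,-1]])

```text
time_s: 24.75
ee_pos: [645.6, 18.8, 158.6]
ee_rot: [179.4, 0.0, 88.3]
force: [0.0, -0.5, -2.4]
gripper_width: 60.2
gripper_force: 40.0
```

Call:
apply_moves(deltas=[[0,0,0.034,0,-1],[0,0,0.068,0,-1],[0,0,0.076,0,-1],[0,0,0.084,0,-1],[0,0,0.092,0,-1]])

```text
time_s: 25.25
ee_pos: [641.0, 21.8, 64.9]
ee_rot: [179.8, -0.0, 88.6]
force: [-0.6, -0.2, -1.8]
gripper_width: 59.3
gripper_force: 40.0
```

Call:
apply_moves(deltas=[[0,0,0,0,-1],[0,0,0,0,-1]])

```text
time_s: 25.45
ee_pos: [640.6, 21.8, 65.1]
ee_rot: [179.9, -0.0, 88.6]
force: [0.3, 0.3, -1.6]
gripper_width: 59.9
gripper_force: 40.0
```

Call:
apply_moves(deltas=[[0,0,0,0,0.6],[0,0,0,0,0.6],[0,0,0,0,0.6],[0,0,0,0,0.6],[0,0,-0.029,0,0.6]])

```text
time_s: 25.95
ee_pos: [637.0, 21.6, 89.6]
ee_rot: [-179.5, 0.0, 88.6]
force: [-0.2, -0.8, 0.0]
gripper_width: 73.2
gripper_force: 0.0
```

Call:
apply_moves(deltas=[[0,0,-0.04,0,1],[0,0,-0.08,0,1],[0.033,-0.019,-0.093,0,1],[0.066,-0.037,-0.107,0,1],[0.099,-0.055,-0.12,0,1]])

```text
time_s: 26.45
ee_pos: [586.8, 122.8, 214.0]
ee_rot: [179.9, -0.0, 88.5]
force: [-0.2, 0.3, -0.4]
gripper_width: 91.3
gripper_force: 0.0
```

Call:
apply_moves(deltas=[[0.034,-0.018,-0.014,0,1],[0.067,-0.037,-0.027,0,1],[0.1,-0.055,-0.04,0,1],[0.133,-0.073,-0.054,0,1],[0.166,-0.092,-0.067,0,1]])

```text
time_s: 26.95
ee_pos: [498.7, 291.5, 280.9]
ee_rot: [180.0, -0.0, 88.6]
force: [0.4, 2.0, -0.1]
gripper_width: 91.0
gripper_force: 0.0
```

Call:
apply_moves(deltas=[[0,0,0,0,1],[0,0,0,0,1],[0,0,0,0,1]])

```text
time_s: 27.25
ee_pos: [499.7, 289.4, 279.4]
ee_rot: [-180.0, 0.1, 88.5]
force: [1.4, -0.7, -0.6]
gripper_width: 90.9
gripper_force: 0.0
```

```bash
python3 nxt.py 517 365
python3 - <<'E'
import h
h.crop(h.cams.grab_frame("scene"),205,190,150,115,5,"pics/p3.png")
E
```

```text
[499.7 289.4 279.4] 27.25
(392.7, 357.8, 97, 59, 12.7)
(517.1, 365.2, 98, 59, 11.2)
pick (517.1, 365.2, 98, 59, 11.2)
[[0.008,0.002,0.017,0.14,1],[0.015,0.003,0.034,0.27,1],[0.023,0.005,0.051,0.41,1],[0.03,0.006,0.068,0.54,1],[0.038,0.008,0.085,0.68,1]]
[[0.006,-0.003,0.017,0.13,1],[0.013,-0.007,0.034,0.27,1],[0.02,-0.01,0.051,0.4,1],[0.027,-0.014,0.068,0.54,1],[0.034,-0.018,0.085,0.67,1]]
[[0.0,0.0,0.041,0.0,1],[0.0,0.0,0.082,0.0,1],[0.0,0.0,0.092,0.0,1],[0.0,0.0,0.102,0.0,1],[0.0,0.0,0.102,0.0,1]]
[[0.0,0.0,-0.0,0.0,-1],[0.0,0.0,-0.0,0.0,-1],[0.0,0.0,-0.0,0.0,-1],[0.0,0.0,-0.0,0.0,-1],[0.0,0.0,-0.0,0.0,-1]]
[[0.0,0.0,-0.02,0.0,-1],[0.0,0.0,-0.05,0.0,-1]]
end [516.8 365.6  58.   11.2]
```

View pics/p3.png

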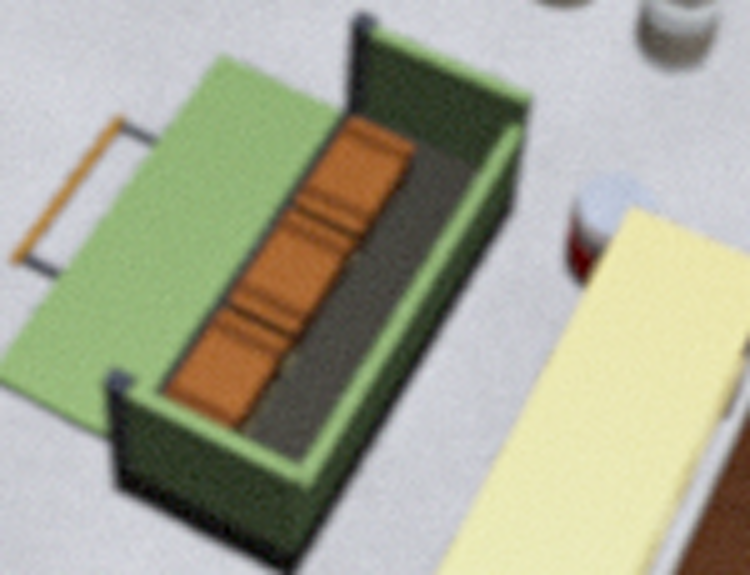

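The bottom row is square. Picking C.

Call:
apply_moves(deltas=[[0.008,0.002,0.017,0.14,1],[0.015,0.003,0.034,0.27,1],[0.023,0.005,0.051,0.41,1],[0.03,0.006,0.068,0.54,1],[0.038,0.008,0.085,0.68,1]])

```text
time_s: 27.85
ee_pos: [509.0, 327.1, 193.8]
ee_rot: [-180.0, 0.1, 49.2]
force: [-0.3, -0.2, 0.6]
gripper_width: 91.3
gripper_force: 0.0
```

Call:
apply_moves(deltas=[[0.006,-0.003,0.017,0.13,1],[0.013,-0.007,0.034,0.27,1],[0.02,-0.01,0.051,0.4,1],[0.027,-0.014,0.068,0.54,1],[0.034,-0.018,0.085,0.67,1]])

```text
time_s: 28.35
ee_pos: [517.5, 364.7, 108.7]
ee_rot: [180.0, 0.0, 10.8]
force: [0.2, -0.3, 0.2]
gripper_width: 91.1
gripper_force: 0.0
```

Call:
apply_moves(deltas=[[0,0,0.041,0,1],[0,0,0.082,0,1],[0,0,0.092,0,1],[0,0,0.102,0,1],[0,0,0.102,0,1]])

```text
time_s: 28.85
ee_pos: [517.3, 365.3, 7.9]
ee_rot: [180.0, 0.0, 11.2]
force: [0.4, 0.1, 0.5]
gripper_width: 91.2
gripper_force: 0.0
```

Call:
apply_moves(deltas=[[0,0,0,0,-1],[0,0,0,0,-1],[0,0,0,0,-1],[0,0,0,0,-1],[0,0,0,0,-1]])

```text
time_s: 29.35
ee_pos: [517.1, 366.1, 8.8]
ee_rot: [-180.0, -0.1, 11.2]
force: [-1.0, 0.4, 3.5]
gripper_width: 60.1
gripper_force: 40.0
```

Call:
apply_moves(deltas=[[0,0,-0.02,0,-1],[0,0,-0.05,0,-1]])

```text
time_s: 29.55
ee_pos: [514.9, 364.3, 55.9]
ee_rot: [179.9, 0.3, 11.2]
force: [-0.3, 0.2, -2.3]
gripper_width: 59.4
gripper_force: 40.0
```

```bash
python3 -c "
from geo import *
place(4,2)"
```

```text
[[0.0,0.0,-0.031,-0.0,-1],[0.0,0.0,-0.061,-0.0,-1],[0.0,0.0,-0.092,-0.0,-1],[0.001,0.034,-0.114,-0.09,-1],[0.003,0.069,-0.135,-0.18,-1]]
[[-0.005,0.034,-0.022,-0.09,-1],[-0.011,0.075,-0.02,-0.2,-1],[-0.017,0.116,-0.017,-0.31,-1],[-0.023,0.157,-0.015,-0.42,-1],[-0.029,0.197,-0.012,-0.52,-1]]
[[-0.026,0.033,0.002,-0.11,-1],[-0.051,0.065,0.005,-0.22,-1],[-0.076,0.098,0.007,-0.33,-1],[-0.102,0.131,0.01,-0.44,-1],[-0.127,0.163,0.012,-0.54,-1]]
[[-0.039,0.015,0.003,-0.11,-1],[-0.039,0.015,0.024,-0.11,-1],[-0.039,0.015,0.044,-0.11,-1],[-0.039,0.015,0.065,-0.11,-1],[-0.039,0.015,0.073,-0.11,-1]]
[[0.0,-0.0,0.008,-0.0,-1],[0.0,-0.0,0.016,-0.0,-1],[0.0,-0.0,0.016,-0.0,-1],[0.0,-0.0,0.016,-0.0,-1]]
end [ 636.  -137.1  104.    88.6]
-- release
[[0.0,-0.0,-0.0,-0.0,0.6],[0.0,-0.0,-0.0,-0.0,0.6],[0.0,-0.0,-0.0,-0.0,0.6],[0.0,-0.0,-0.0,-0.0,0.6],[0.0,-0.0,-0.029,-0.0,0.6]]
[[0.0,-0.0,-0.04,-0.0,1],[0.0,-0.0,-0.08,-0.0,1],[0.039,-0.014,-0.086,-0.0,1],[0.077,-0.027,-0.092,-0.0,1],[0.116,-0.04,-0.098,-0.0,1]]
[[0.038,-0.013,-0.006,-0.0,1],[0.077,-0.027,-0.012,-0.0,1],[0.115,-0.04,-0.019,-0.0,1],[0.154,-0.053,-0.025,-0.0,1],[0.192,-0.067,-0.031,-0.0,1]]
[[0.039,-0.013,-0.006,-0.0,1],[0.077,-0.026,-0.012,-0.0,1],[0.116,-0.04,-0.018,-0.0,1],[0.116,-0.04,-0.018,-0.0,1],[0.116,-0.04,-0.018,-0.0,1]]
[[-0.0,0.0,-0.0,-0.0,1]]
end [499.7 290.5 280.   88.6]
```

Call:
apply_moves(deltas=[[0,0,-0.031,0,-1],[0,0,-0.061,0,-1],[0,0,-0.092,0,-1],[0.001,0.034,-0.114,-0.09,-1],[0.003,0.069,-0.135,-0.18,-1]])

```text
time_s: 30.05
ee_pos: [532.7, 298.3, 193.5]
ee_rot: [180.0, 0.0, 21.9]
force: [0.5, -0.5, -1.7]
gripper_width: 59.8
gripper_force: 40.0
```

Call:
apply_moves(deltas=[[-0.005,0.034,-0.022,-0.09,-1],[-0.011,0.075,-0.02,-0.2,-1],[-0.017,0.116,-0.017,-0.31,-1],[-0.023,0.157,-0.015,-0.42,-1],[-0.029,0.197,-0.012,-0.52,-1]])

```text
time_s: 30.55
ee_pos: [578.2, 102.9, 204.3]
ee_rot: [-180.0, 0.1, 51.6]
force: [0.7, 0.5, -1.5]
gripper_width: 59.7
gripper_force: 40.0
```

Call:
apply_moves(deltas=[[-0.026,0.033,0.002,-0.11,-1],[-0.051,0.065,0.005,-0.22,-1],[-0.076,0.098,0.007,-0.33,-1],[-0.102,0.131,0.01,-0.44,-1],[-0.127,0.163,0.012,-0.54,-1]])

```text
time_s: 31.05
ee_pos: [625.9, -98.1, 192.0]
ee_rot: [-179.9, -0.0, 82.5]
force: [1.0, -0.5, -2.6]
gripper_width: 59.9
gripper_force: 40.0
```

Call:
apply_moves(deltas=[[-0.039,0.015,0.003,-0.11,-1],[-0.039,0.015,0.024,-0.11,-1],[-0.039,0.015,0.044,-0.11,-1],[-0.039,0.015,0.065,-0.11,-1],[-0.039,0.015,0.073,-0.11,-1]])

```text
time_s: 31.55
ee_pos: [634.0, -136.7, 116.7]
ee_rot: [-179.7, -0.1, 88.6]
force: [-1.1, 0.0, -2.9]
gripper_width: 59.7
gripper_force: 40.0
```

Call:
apply_moves(deltas=[[0,0,0.008,0,-1],[0,0,0.016,0,-1],[0,0,0.016,0,-1],[0,0,0.016,0,-1]])

```text
time_s: 31.95
ee_pos: [636.3, -137.0, 104.4]
ee_rot: [179.9, 0.0, 88.6]
force: [-0.6, 0.1, -2.8]
gripper_width: 59.7
gripper_force: 40.0
```

Call:
apply_moves(deltas=[[0,0,0,0,0.6],[0,0,0,0,0.6],[0,0,0,0,0.6],[0,0,0,0,0.6],[0,0,-0.029,0,0.6]])

```text
time_s: 32.45
ee_pos: [633.4, -136.4, 129.4]
ee_rot: [-179.5, -0.1, 88.6]
force: [0.1, -0.1, -0.1]
gripper_width: 73.1
gripper_force: 0.0
```

Call:
apply_moves(deltas=[[0,0,-0.04,0,1],[0,0,-0.08,0,1],[0.039,-0.014,-0.086,0,1],[0.077,-0.027,-0.092,0,1],[0.116,-0.04,-0.098,0,1]])

```text
time_s: 32.95
ee_pos: [598.5, -19.2, 231.6]
ee_rot: [179.9, -0.0, 88.5]
force: [1.3, 0.6, -0.3]
gripper_width: 91.0
gripper_force: 0.0
```

Call:
apply_moves(deltas=[[0.038,-0.013,-0.006,0,1],[0.077,-0.027,-0.012,0,1],[0.115,-0.04,-0.019,0,1],[0.154,-0.053,-0.025,0,1],[0.192,-0.067,-0.031,0,1]])

```text
time_s: 33.45
ee_pos: [536.1, 175.1, 262.5]
ee_rot: [180.0, -0.0, 88.6]
force: [0.7, 0.4, 0.1]
gripper_width: 91.2
gripper_force: 0.0
```

Call:
apply_moves(deltas=[[0.039,-0.013,-0.006,0,1],[0.077,-0.026,-0.012,0,1],[0.116,-0.04,-0.018,0,1],[0.116,-0.04,-0.018,0,1],[0.116,-0.04,-0.018,0,1]])

```text
time_s: 33.95
ee_pos: [499.4, 290.9, 280.0]
ee_rot: [180.0, 0.0, 88.7]
force: [0.1, 0.3, -0.0]
gripper_width: 91.5
gripper_force: 0.0
```

Call:
apply_moves(deltas=[[0,0,0,0,1]])

```text
time_s: 34.05
ee_pos: [499.9, 289.5, 279.8]
ee_rot: [-180.0, 0.0, 88.5]
force: [0.3, -0.1, 0.5]
gripper_width: 91.4
gripper_force: 0.0
```

```bash
python3 nxt.py 393 358
```

```text
[499.9 289.5 279.8] 34.05
(392.7, 357.6, 97, 59, 12.9)
pick (392.7, 357.6, 97, 59, 12.9)
[[0.006,-0.011,0.017,0.13,1],[0.013,-0.022,0.034,0.26,1],[0.019,-0.033,0.051,0.4,1],[0.026,-0.043,0.068,0.53,1],[0.032,-0.054,0.085,0.66,1]]
[[-0.002,-0.013,0.017,0.13,1],[-0.003,-0.025,0.034,0.26,1],[-0.005,-0.038,0.051,0.4,1],[-0.006,-0.05,0.068,0.53,1],[-0.008,-0.063,0.085,0.66,1]]
[[0.0,-0.0,0.041,0.0,1],[0.0,-0.0,0.082,0.0,1],[0.0,-0.0,0.092,0.0,1],[0.0,-0.0,0.102,0.0,1],[0.0,-0.0,0.102,0.0,1]]
[[0.0,-0.0,-0.0,0.0,-1],[0.0,-0.0,-0.0,0.0,-1],[0.0,-0.0,-0.0,0.0,-1],[0.0,-0.0,-0.0,0.0,-1],[0.0,-0.0,-0.0,0.0,-1]]
[[0.0,-0.0,-0.02,0.0,-1],[0.0,-0.0,-0.05,0.0,-1]]
end [392.6 357.5  58.   12.9]
```

Call:
apply_moves(deltas=[[0.006,-0.011,0.017,0.13,1],[0.013,-0.022,0.034,0.26,1],[0.019,-0.033,0.051,0.4,1],[0.026,-0.043,0.068,0.53,1],[0.032,-0.054,0.085,0.66,1]])

```text
time_s: 34.6
ee_pos: [446.8, 322.7, 194.2]
ee_rot: [180.0, -0.0, 50.3]
force: [0.7, 0.2, -0.6]
gripper_width: 91.5
gripper_force: 0.0
```

Call:
apply_moves(deltas=[[-0.002,-0.013,0.017,0.13,1],[-0.003,-0.025,0.034,0.26,1],[-0.005,-0.038,0.051,0.4,1],[-0.006,-0.05,0.068,0.53,1],[-0.008,-0.063,0.085,0.66,1]])

```text
time_s: 35.1
ee_pos: [393.1, 356.5, 109.3]
ee_rot: [180.0, -0.0, 12.5]
force: [-0.4, -0.2, -0.4]
gripper_width: 90.9
gripper_force: 0.0
```

Call:
apply_moves(deltas=[[0,0,0.041,0,1],[0,0,0.082,0,1],[0,0,0.092,0,1],[0,0,0.102,0,1],[0,0,0.102,0,1]])

```text
time_s: 35.6
ee_pos: [393.3, 357.2, 8.0]
ee_rot: [-180.0, 0.0, 12.9]
force: [-0.3, 0.1, 0.3]
gripper_width: 91.1
gripper_force: 0.0
```

Call:
apply_moves(deltas=[[0,0,0,0,-1],[0,0,0,0,-1],[0,0,0,0,-1],[0,0,0,0,-1],[0,0,0,0,-1]])

```text
time_s: 36.1
ee_pos: [393.0, 358.1, 8.7]
ee_rot: [-179.9, -0.1, 12.9]
force: [-1.2, 1.0, 3.6]
gripper_width: 59.4
gripper_force: 40.0
```

Call:
apply_moves(deltas=[[0,0,-0.02,0,-1],[0,0,-0.05,0,-1]])

```text
time_s: 36.3
ee_pos: [391.0, 356.1, 56.7]
ee_rot: [179.8, 0.3, 12.9]
force: [0.6, -0.4, -1.8]
gripper_width: 59.9
gripper_force: 40.0
```

```bash
python3 -c "
from geo import *
place(5,2,view=False)"
```

```text
[[0.0,0.0,-0.031,-0.0,-1],[0.0,0.0,-0.061,-0.0,-1],[0.0,0.0,-0.092,-0.0,-1],[0.01,0.029,-0.114,-0.09,-1],[0.02,0.058,-0.135,-0.18,-1]]
[[0.005,0.03,-0.022,-0.08,-1],[0.012,0.07,-0.019,-0.2,-1],[0.018,0.111,-0.016,-0.32,-1],[0.024,0.151,-0.014,-0.44,-1],[0.031,0.192,-0.011,-0.55,-1]]
[[-0.015,0.037,0.003,-0.12,-1],[-0.031,0.075,0.006,-0.24,-1],[-0.047,0.113,0.008,-0.36,-1],[-0.062,0.151,0.011,-0.47,-1],[-0.078,0.188,0.014,-0.59,-1]]
[[-0.0,0.0,0.021,-0.0,-1],[-0.0,0.0,0.041,-0.0,-1],[-0.0,0.0,0.062,-0.0,-1],[-0.0,0.0,0.07,-0.0,-1],[-0.0,0.0,0.078,-0.0,-1]]
[[-0.0,0.0,0.008,-0.0,-1],[-0.0,0.0,0.008,-0.0,-1],[-0.0,0.0,0.008,-0.0,-1]]
end [637.9 -30.9 104.   88.6]
-- release
[[-0.0,0.0,-0.0,-0.0,0.6],[-0.0,0.0,-0.0,-0.0,0.6],[-0.0,0.0,-0.0,-0.0,0.6],[-0.0,0.0,-0.0,-0.0,0.6],[-0.0,0.0,-0.029,-0.0,0.6]]
[[-0.0,0.0,-0.04,-0.0,1],[-0.0,0.0,-0.08,-0.0,1]]
end [637.9 -30.9 213.   88.6]
```

Call:
apply_moves(deltas=[[0,0,-0.031,0,-1],[0,0,-0.061,0,-1],[0,0,-0.092,0,-1],[0.01,0.029,-0.114,-0.09,-1],[0.02,0.058,-0.135,-0.18,-1]])

```text
time_s: 36.8
ee_pos: [424.9, 305.1, 193.8]
ee_rot: [180.0, 0.0, 23.6]
force: [1.1, 0.2, -1.5]
gripper_width: 59.8
gripper_force: 40.0
```

Call:
apply_moves(deltas=[[0.005,0.03,-0.022,-0.08,-1],[0.012,0.07,-0.019,-0.2,-1],[0.018,0.111,-0.016,-0.32,-1],[0.024,0.151,-0.014,-0.44,-1],[0.031,0.192,-0.011,-0.55,-1]])

```text
time_s: 37.3
ee_pos: [529.4, 139.8, 203.5]
ee_rot: [-180.0, 0.0, 55.0]
force: [1.0, 0.6, -2.3]
gripper_width: 60.0
gripper_force: 40.0
```

Call:
apply_moves(deltas=[[-0.015,0.037,0.003,-0.12,-1],[-0.031,0.075,0.006,-0.24,-1],[-0.047,0.113,0.008,-0.36,-1],[-0.062,0.151,0.011,-0.47,-1],[-0.078,0.188,0.014,-0.59,-1]])

```text
time_s: 37.8
ee_pos: [638.2, -32.4, 189.1]
ee_rot: [-179.9, -0.0, 88.8]
force: [0.2, -0.5, -1.6]
gripper_width: 59.6
gripper_force: 40.0
```

Call:
apply_moves(deltas=[[0,0,0.021,0,-1],[0,0,0.041,0,-1],[0,0,0.062,0,-1],[0,0,0.07,0,-1],[0,0,0.078,0,-1]])

```text
time_s: 38.3
ee_pos: [637.6, -30.8, 111.1]
ee_rot: [-179.9, -0.0, 88.6]
force: [0.3, 0.3, -0.4]
gripper_width: 59.9
gripper_force: 40.0
```

Call:
apply_moves(deltas=[[0,0,0.008,0,-1],[0,0,0.008,0,-1],[0,0,0.008,0,-1]])

```text
time_s: 38.6
ee_pos: [638.2, -30.8, 104.4]
ee_rot: [179.9, -0.0, 88.6]
force: [1.4, 0.0, -2.2]
gripper_width: 59.9
gripper_force: 40.0
```

Call:
apply_moves(deltas=[[0,0,0,0,0.6],[0,0,0,0,0.6],[0,0,0,0,0.6],[0,0,0,0,0.6],[0,0,-0.029,0,0.6]])

```text
time_s: 39.1
ee_pos: [635.2, -30.7, 129.4]
ee_rot: [-179.5, -0.0, 88.6]
force: [-0.4, 0.1, 1.3]
gripper_width: 73.0
gripper_force: 0.0
```

Call:
apply_moves(deltas=[[0,0,-0.04,0,1],[0,0,-0.08,0,1]])

```text
time_s: 39.3
ee_pos: [637.6, -30.9, 213.8]
ee_rot: [-179.9, -0.0, 88.6]
force: [0.6, -0.2, -0.7]
gripper_width: 86.5
gripper_force: 0.0
```

Run:
```python
from plan import *; from geo import *
plan([(427,-79.7,130,88.6,-.25),(427,-79.7,130,88.6,-.25,3)])
```

```text
[[-0.009,-0.035,0.014,-0.0,-0.25],[-0.018,-0.07,0.028,-0.0,-0.25],[-0.027,-0.105,0.041,-0.0,-0.25],[-0.036,-0.14,0.055,-0.0,-0.25],[-0.045,-0.175,0.069,-0.0,-0.25]]
[[-0.009,-0.035,0.014,-0.0,-0.25],[-0.009,-0.035,0.014,-0.0,-0.25],[-0.009,-0.035,0.014,-0.0,-0.25],[-0.009,-0.035,0.014,-0.0,-0.25]]
end [426.6 -79.6 130.   88.6]
```

Call:
apply_moves(deltas=[[-0.009,-0.035,0.014,0,-0.25],[-0.018,-0.07,0.028,0,-0.25],[-0.027,-0.105,0.041,0,-0.25],[-0.036,-0.14,0.055,0,-0.25],[-0.045,-0.175,0.069,0,-0.25]])

```text
time_s: 39.8
ee_pos: [460.5, -71.7, 143.7]
ee_rot: [180.0, 0.0, 88.6]
force: [0.5, -0.4, 0.9]
gripper_width: 52.0
gripper_force: 0.0
```

Call:
apply_moves(deltas=[[-0.009,-0.035,0.014,0,-0.25],[-0.009,-0.035,0.014,0,-0.25],[-0.009,-0.035,0.014,0,-0.25],[-0.009,-0.035,0.014,0,-0.25]])

```text
time_s: 40.2
ee_pos: [428.5, -79.8, 130.8]
ee_rot: [179.8, 0.0, 88.6]
force: [0.7, -0.4, -0.7]
gripper_width: 34.3
gripper_force: 0.0
```

Run:
```python
import h,cv2,numpy as np
a=cv2.resize(h.cams.grab_frame("scene")[185:310,200:330],None,fx=3,fy=3,interpolation=2); b=cv2.resize(h.cams.grab_frame("side")[170:295,230:360],None,fx=3,fy=3,interpolation=2)
cv2.imwrite("pics/p5.png",np.hstack([a,b]))
from plan import *; from geo import *
plan([(427,-79.7,50,88.6,-.25),(427,-79.7,28,88.6,-.25,2),(427,-79.7,28,88.6,-.25,1),(427,-79.7,28,88.6,-1,5)])
print()
plan([(*bar(t),88.6,-1) for t in np.linspace(90,-1.5,13)[1:]]+[(*bar(-1.5),88.6,-1,3)])
print()
x,y,z=bar(-1.5)
plan([(x,y,z,88.6,-.3,3),(x,y,z+40,88.6,-.3,1),(x-10,y,z+100,88.6,-.3)])
```

```text
[[-0.0,0.0,0.04,-0.0,-0.25],[-0.0,0.0,0.08,-0.0,-0.25],[-0.0,0.0,0.091,-0.0,-0.25],[-0.0,0.0,0.102,-0.0,-0.25],[-0.0,0.0,0.102,-0.0,-0.25]]
[[-0.0,0.0,-0.0,-0.0,-1],[-0.0,0.0,-0.0,-0.0,-1],[-0.0,0.0,-0.0,-0.0,-1],[-0.0,0.0,-0.0,-0.0,-1],[-0.0,0.0,-0.0,-0.0,-1]]
end [426.6 -79.6  28.   88.6]

[[0.0,0.001,-0.023,-0.0,-1],[0.0,0.004,-0.044,-0.0,-1],[0.0,0.011,-0.065,-0.0,-1],[0.0,0.02,-0.084,-0.0,-1],[0.0,0.031,-0.102,-0.0,-1]]
[[0.001,0.013,-0.016,-0.0,-1],[0.001,0.029,-0.031,-0.0,-1],[0.001,0.047,-0.043,-0.0,-1],[0.001,0.066,-0.053,-0.0,-1],[0.001,0.086,-0.06,-0.0,-1]]
[[-0.0,0.02,-0.004,-0.0,-1],[-0.0,0.042,-0.006,-0.0,-1],[-0.0,0.042,-0.006,-0.0,-1],[-0.0,0.042,-0.006,-0.0,-1],[-0.0,0.042,-0.006,-0.0,-1]]
end [585.6 -82.6 196.   88.6]

[[-0.0,-0.0,-0.0,-0.0,-0.3],[-0.0,-0.0,-0.0,-0.0,-0.3],[-0.0,-0.0,-0.0,-0.0,-0.3],[-0.0,-0.0,-0.04,-0.0,-0.3],[-0.0,-0.005,-0.07,-0.0,-0.3]]
[[-0.0,-0.005,-0.03,-0.0,-0.3]]
end [575.6 -82.4 296.   88.6]
```

View pics/p5.png

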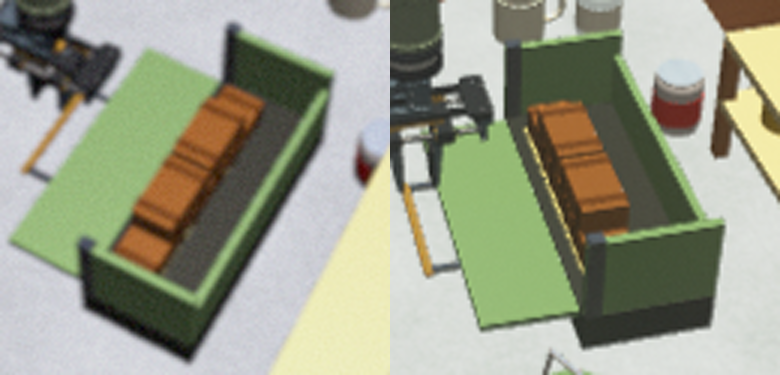

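The wall stands neatly in bond (3 + 2) with the front still down. Gripping the bar and closing.

Call:
apply_moves(deltas=[[0,0,0.04,0,-0.25],[0,0,0.08,0,-0.25],[0,0,0.091,0,-0.25],[0,0,0.102,0,-0.25],[0,0,0.102,0,-0.25]], grip_force=30)

```text
time_s: 40.8
ee_pos: [426.7, -79.3, 26.7]
ee_rot: [-179.9, -0.0, 88.6]
force: [-0.1, -0.4, -0.5]
gripper_width: 34.3
gripper_force: 0.0
```

Call:
apply_moves(deltas=[[0,0,0,0,-1],[0,0,0,0,-1],[0,0,0,0,-1],[0,0,0,0,-1],[0,0,0,0,-1]])

```text
time_s: 41.3
ee_pos: [426.3, -79.6, 28.2]
ee_rot: [-180.0, 0.0, 88.6]
force: [-2.0, -0.6, 1.8]
gripper_width: 11.3
gripper_force: 30.0
```

Call:
apply_moves(deltas=[[0,0.001,-0.023,0,-1],[0,0.004,-0.044,0,-1],[0,0.011,-0.065,0,-1],[0,0.02,-0.084,0,-1],[0,0.031,-0.102,0,-1]])

```text
time_s: 41.8
ee_pos: [456.6, -80.3, 129.4]
ee_rot: [-179.9, -0.0, 88.6]
force: [3.6, -0.4, -13.7]
gripper_width: 11.1
gripper_force: 30.0
```

Call:
apply_moves(deltas=[[0.001,0.013,-0.016,0,-1],[0.001,0.029,-0.031,0,-1],[0.001,0.047,-0.043,0,-1],[0.001,0.066,-0.053,0,-1],[0.001,0.086,-0.06,0,-1]])

```text
time_s: 42.3
ee_pos: [540.0, -82.1, 191.0]
ee_rot: [-179.5, 0.1, 88.6]
force: [-10.6, -1.9, 7.5]
gripper_width: 11.4
gripper_force: 30.0
```

Call:
apply_moves(deltas=[[0,0.02,-0.004,0,-1],[0,0.042,-0.006,0,-1],[0,0.042,-0.006,0,-1],[0,0.042,-0.006,0,-1],[0,0.042,-0.006,0,-1]])

```text
time_s: 42.8
ee_pos: [580.1, -83.1, 196.4]
ee_rot: [-179.3, 0.1, 88.6]
force: [-14.7, -1.5, 9.5]
gripper_width: 11.2
gripper_force: 30.0
```

The bar is at x=580 against an expected 581 when shut, pressing on the stop. Releasing.

Call:
apply_moves(deltas=[[0,0,0,0,-0.3],[0,0,0,0,-0.3],[0,0,0,0,-0.3],[0,0,-0.04,0,-0.3],[0,-0.005,-0.07,0,-0.3]])

```text
time_s: 43.3
ee_pos: [581.6, -82.3, 266.8]
ee_rot: [179.9, -0.0, 88.6]
force: [0.5, -0.3, 1.4]
gripper_width: 32.2
gripper_force: 0.0
```

Call:
apply_moves(deltas=[[0,-0.005,-0.03,0,-0.3],[0,-0.045,-0.06,0,-0.3],[0,-0.09,-0.08,0,-0.3],[0,-0.13,-0.08,0,-0.3],[0,-0.13,-0.08,0,-0.3]])

```text
time_s: 43.8
ee_pos: [447.3, -78.8, 347.7]
ee_rot: [179.9, 0.0, 88.5]
force: [0.7, -0.1, 0.4]
gripper_width: 32.1
gripper_force: 0.0
```

Run:
```python
import h,cv2,numpy as np
a=cv2.resize(h.cams.grab_frame("scene")[185:310,200:330],None,fx=3,fy=3,interpolation=2); b=cv2.resize(h.cams.grab_frame("side")[170:295,230:360],None,fx=3,fy=3,interpolation=2)
cv2.imwrite("pics/p6.png",np.hstack([a,b])); S=h.cam("scene");D=h.cam("side")
for n,C,o in(("scene",S,(200,185)),("side",D,(230,170))): print(n,[((h.proj(C,(581+dx,-83+dy,z))-o)*3).round() for dx,dy,z in((1.6,70,215),(-1.6,-70,215))])
```

```text
scene [array([179.,  67.]), array([124., 146.])]
side [array([133.,  71.]), array([163., 142.])]
```

View pics/p6.png

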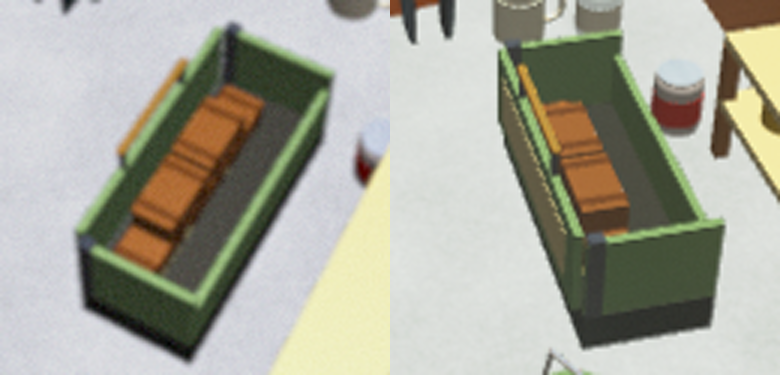

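```bash
python3 -c "
from workcell import env
print(env.job_done())"
```

```text
the job is handed in; nothing more can be done
None
```

The front was pulled fully down, all five briquettes on the table were laid in brick bond (three on the floor outlines, two on top), and the front was pushed shut against its stop. The mug and lantern were never touched. The job was handed in at about 44 s; it returned no verdict.

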